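Return the gauge cassette to its latching rack slot

TASK

First swing the dust cover of the empty rack slot fully aside on its pin. Then lift the pearwood gauge cassette out of its cradle, stand it upright on the rusty anvil and let go, so that you can take it again by its two ends (the slot leaves no room for fingers at its flanks), and press it down into the empty slot by feel, firmly but never ramming it against the floor, until the spring latch snaps back over its shoulder and stays home once you let go. Leave the cover aside, and do not disturb the tin whistle or the small pearwood plug.

Things in the scene. Friction and masses are not known exactly. Their poses are not given: they have to be found in the camera images.
- empty_rack: Fixed green steel rack slot, empty, closed by a dust cover; base 90 x 92 x 8 mm. Origin at the slot's middle, on the table; x along the slot, +y to the latch, z up. The pocket is 59 mm (x) by 39 mm (y), the cassette lies along x, either way round. Cheeks at both y sides, flared at the mouth, 62 mm high; flared end walls only 28 mm high, above them is room for fingers at the ends.
- slot (a point): The slot's middle, 10.5 mm above the table: the cassette's origin when home at the lowest setting. Floor, floor pad and latch are one unit, locked at an unmarked height 0 to 8 mm above that setting (c below, must be felt). A sprung steel pad (4 N, rising to 6 N) meets the underside at 15 + c mm; hard floor at 8 + c; latched, it rests at 10.5 + c; let go unlatched, it rises to 15 + c.
- cover (a joint): Angle of the dust cover about its pin, rad: 0 = square over the slot, grows anticlockwise from above towards the rack's -y side, stop at 1.8; above 1.5 is fully aside. Light friction (about 1 N at the knob), stays where left; starts at 0 to 0.25. Aluminium plate 81 x 63 x 4 mm, top 69 mm above the table.
- cover_knob (a point): Top centre of the cover's upright black knob, 11 mm across, from 69 to 95 mm above the table. It stands 72 mm from the pin axis, with the cover at 0 rad at 60 mm towards -x and 40 mm towards +y from it in the rack's frame.
- latch (a joint): Brass spring latch with red thumb piece on the slot's +y side; travel outwards along +y in m, 0 = snapped home, stop 0.009. The cassette pressed down on its sloped nose pushes it out 3 to 5 mm (spring 6 N at rest, 700 N/m); once the shoulder is below the nose's flat underside, 34.7 + c mm above the table (c: see slot), it snaps back. Pressing takes about 8 to 15 N.
- cassette: Loose pearwood gauge cassette, 0.14 to 0.27 kg, steel taper gauge flush in its top. Origin: centre of its underside; x along its length. Foot 56 x 36 x 24 mm (x, y, z), on it a narrower block 56 x 20 x 24 mm: top 48 mm above the origin, 8 mm wide shoulders along both long sides, 24 mm above it. Can be held across the 20 mm or the 56 mm. Starts upright in the cradle.
- cradle: Fixed dark steel cradle, origin at the centre of its underside, x along the cassette. Floor 6 mm above the table; end cheeks at x = 30 to 37 mm either side, 40 mm wide, 54 mm high (level with the cassette's top), so there it can be held only across its 20 mm block. Long sides open.
- anvil: Fixed rusty iron anvil block 110 x 90 x 40 mm (x, y, z), origin at the centre of its underside, flat top 40 mm above the table.
- full_rack: Fixed rack of the same make and frame that already holds a cassette (top 58 mm above the table); its cover (knob to 95 mm) stays aside at 1.75 rad. Not to be used.
- switch_box: Fixed black bakelite toggle switch box on a steel bracket, 60 x 80 mm, 62 mm high with the toggle; origin at the centre of its underside.
- whistle: Bystander: bright tin whistle body lying on the table, along its x from -65 to +55 mm, 20 mm wide, 16 mm high; origin on the table. Must not be moved.
- plug: Bystander: pearwood plug standing upright, 22 mm across, 32 mm high; origin at the centre of its underside. Must not be moved.
- cover_pin (a point): Top of the cover's vertical pin, at x = 38, y = -34 mm in the rack's frame, 74 mm above the table.

How it is judged:
By the outcome, as a careful person would: the job done as asked, in the order asked, and still so for the second after the job is handed in, with the robot touching nothing.
It also fails if it takes over 72 s, if anything falls off the work surface, if the arm or the gripper's body presses on something with over 40 N, if the wrist force passes 120 N, or if a joint passes its speed limit or range.

ROBOT

A 7-joint arm with a two-finger parallel gripper is mounted at the origin on the work surface. World frame = base frame: x ahead of the robot, y to its left, z up, the work surface at z = 0. Lengths are in m, angles in rad, forces in N, time in s.
With the tool pointing down it reaches from about 0.425 to 0.875 m from the base axis. Payload 4.7 kg.
Tool frame: the origin (TCP) lies at the very end of the fingers, on their centre line; the grasp point (between the pads) lies 19 mm behind it; x points along the fingers, z is the direction in which the jaws open and shut, and the axes are right-handed (so a half turn about x gives the same grasp; the last joint's range is limited). The gripper opens to 87 mm and grips with 3 to 60 N. Pads are 19 mm wide; open, the fingers measure 117 mm over their backs; the gripper's body (75 mm by 190 mm) begins 51 mm behind the grasp point.
Start: joints at [-1.183, 0.321, -0.07, 1.45, 0.023, 1.371, -0.057], TCP at [0.237, 0.605, 0.223] pointing down, gripper open.
Joint ranges: [-2.86, 2.86], [-0.3, 2.09], [-1.38, 1.24], [0.06, 2.45], [-1.56, 4.7], [0.09, 2.05], [-2.69, 2.69]. Speed limits (rad/s): [2.57, 2.57, 3.14, 3.14, 3.14, 3.14, 3.14].

INTERFACE

Orientations are given as a rotation vector (axis times angle).
In Python, from bench import telemetry, viewer, workorder gives the robot as it stands.
- The arm moves only by the shell command python3 -m creep 'ROWS' [FORCE]. ROWS is JSON, a list of rows, each an object of numbers: "fingers": the opening, from 0 (shut) to 1 (fully open); "x", "y", "z": the shift along the tool's x, y, z in units of 40 mm (1.0 is 40 mm); "twist": the turn about the tool's x in units of 5 degrees (1.0 is 5 degrees). In form: [{"fingers": .., "x": .., "y": .., "z": .., "twist": ..}, ...]. A call has 1 to 20 rows; each row is the pose to reach, as a shift and turn from the pose commanded when the call began, along the tool's axes at that moment; what a row does not reach only later rows make up. A row lasts 1/12 s, in which the tool goes at most 41.7 mm and 7.16 degrees, less where a joint would pass 70% of its speed; a pose out of reach is approached as far as the arm can. A call with a gripper value outside its range is refused whole. The fingers move at their own pace and stop on an object; FORCE is the grip in N (left out, the last holds). Time passes only in rows, so rows that repeat a pose let the fingers close. It gives the time, the measured TCP pose, the force and the opening at its end, in the units of the state.
- telemetry.get_state(): the state, without advancing time (a new reading comes with each control period).
- viewer.get_image(name): name is "side" or "top" or "wrist"; returns a dict with "pixels" (480x640x3 uint8, red, green, blue), "z_map" (480x640 float32, m along the optical axis (not along the pixel's ray), 0 where there is no reading), "K" (3x3 intrinsics, pixels), "dist_coeffs" ([k1, k2, p1, p2, k3] as OpenCV has them; the pictures are not rectified), "xyz" and "attitude" of the camera in the world. Camera axes: x right, y up, looking along -z (the intrinsics and any distortion apply to the point x, -y, -z); pixel columns grow to the right and rows downward; lengths in m; the calibration is good to about 2 mm. A picture is of the moment at which its call begins.
- workorder.close_job(): hands the job in, once; it reports no verdict.
The state is a dict: "time": time; "joint_positions": joint angles; "qd": joint speeds; "joint_torque": joint torques, N m; "position": TCP position; "tool_rot": TCP orientation; "ft_force": force on the tool from outside, world axes, zero at the start; "torque": the same for the moment, N m; "grip_width": opening from 0.0 (shut) to 1.0 (fully open).
Only numpy, scipy, OpenCV 4.12 (cv2) and the standard library are available. Lean on these libraries where they do the work, as an engineer would, in place of code of your own. Each camera call takes 0.05 s, during which the arm holds its last target.

## Working session

There is one attempt and no reset: what is moved stays moved. The work goes in short steps, Python scripts to look and compute and a shell command to move; the robot and the scene stay as the last step left them, time stands still between calls to the robot, and variables do not carry over. Pictures are saved under pics/ and viewed, and the job is handed in when it is done.

```bash
ls; mkdir -p pics; cat > h.py <<'E'
import numpy as np, cv2
from scipy.spatial.transform import Rotation as R
from bench import telemetry, viewer, workorder
def snap(cam,fn):
    d=viewer.get_image(cam); np.savez('pics/'+fn+'.npz',**{k:np.asarray(v) for k,v in d.items()})
    cv2.imwrite('pics/'+fn+'.png',d['pixels'][:,:,::-1]); return d
def load(fn): return dict(np.load('pics/'+fn+'.npz'))
def rot(a):
    a=np.asarray(a,float)
    if a.shape==(3,3): return a
    return R.from_rotvec(a).as_matrix() if a.size==3 else R.from_quat(a).as_matrix()
def ray(d,u,v):
    p=cv2.undistortPoints(np.array([[[u,v]]],float),d['K'],d['dist_coeffs'])[0,0]
    return np.array([p[0],-p[1],-1.0])
def pix2w(d,u,v,z=None):
    r=rot(d['attitude'])@ray(d,u,v); o=np.asarray(d['xyz'],float)
    if z is None: t=float(d['z_map'][int(round(v)),int(round(u))])
    else: t=(z-o[2])/r[2]
    return o+t*r
def w2pix(d,p):
    q=rot(d['attitude']).T@(np.asarray(p,float)-d['xyz']); q=np.array([q[0],-q[1],-q[2]])
    return cv2.projectPoints(q.reshape(1,1,3),np.zeros(3),np.zeros(3),d['K'],d['dist_coeffs'])[0].ravel()
def cloud(d):
    h,w=d['z_map'].shape; uu,vv=np.meshgrid(np.arange(w),np.arange(h))
    p=cv2.undistortPoints(np.stack([uu,vv],-1).reshape(-1,1,2).astype(float),d['K'],d['dist_coeffs']).reshape(h,w,2)
    r=np.stack([p[...,0],-p[...,1],-np.ones((h,w))],-1)*d['z_map'][...,None]
    return r@rot(d['attitude']).T+d['xyz']
def crop(fn,u0,v0,u1,v1,s,out):
    im=cv2.imread('pics/'+fn+'.png')[v0:v1,u0:u1]
    cv2.imwrite('pics/'+out+'.png',cv2.resize(im,None,fx=s,fy=s,interpolation=cv2.INTER_CUBIC))
def st():
    s=telemetry.get_state(); print({k:np.round(v,4).tolist() for k,v in s.items()}); return s
E
python3 - <<'E'
from h import *
s=st(); print(rot(s['tool_rot']).round(3))
for c in ['top','side','wrist']:
    d=snap(c,c+'0'); print(c,d['xyz'],d['attitude'],d['K'],d['dist_coeffs'])
E
```

```text
pics
{'time': 0.0, 'joint_positions': [-1.1829, 0.3218, -0.0701, 1.4516, 0.0226, 1.3708, -0.0569], 'qd': [0.0003, 0.0001, -0.0022, 0.0012, -0.001, -0.0005, 0.0009], 'joint_torque': [-0.0002, -49.1295, -0.404, -31.252, -0.0639, 0.0439, 0.0002], 'position': [0.2372, 0.6046, 0.2215], 'tool_rot': [-0.9307, 1.3647, 0.9289], 'ft_force': [1.2365, 0.744, 0.1221], 'torque': [-0.0509, -0.0178, 0.0478], 'grip_width': 0.9992}
[[-0.001 -0.931  0.365]
 [-0.002  0.365  0.931]
 [-1.    -0.    -0.002]]
top [0.42246046 0.03546363 1.10897424] [ 0.09585055 -0.1022655  -1.57463832] [[494.58845628   0.         312.66269042]
 [  0.         494.58845628 237.00206623]
 [  0.           0.           1.        ]] [-0.01301084  0.          0.          0.          0.        ]
side [0.31358178 0.71568063 0.59387936] [ 0.2287385  -1.35859076 -2.53716596] [[515.71026875   0.         317.42292424]
 [  0.         515.71026875 238.67320059]
 [  0.           0.           1.        ]] [0.02311226 0.         0.         0.         0.        ]
wrist [0.16833632 0.63289123 0.38444378] [-0.24016516 -0.16115502  1.1879918 ] [[332.90809881   0.         320.13505073]
 [  0.         332.90809881 239.90993449]
 [  0.           0.           1.        ]] [-0.06074525  0.          0.          0.          0.        ]
```

View pics/top0.png

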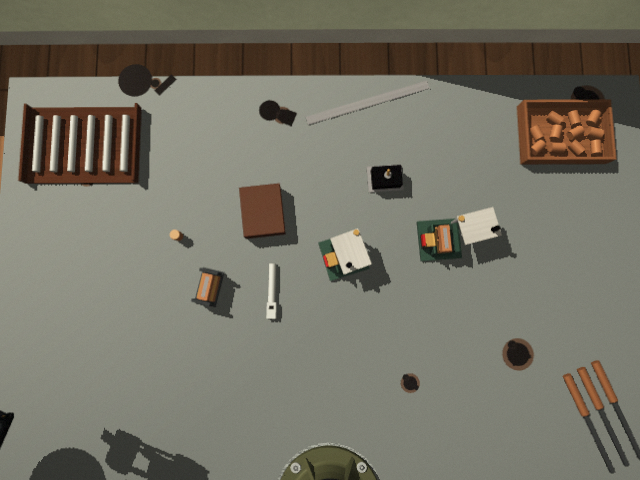

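View pics/side0.png

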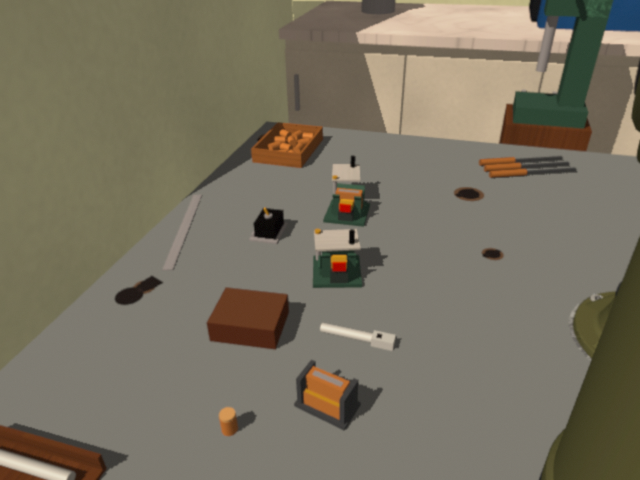

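View pics/wrist0.png

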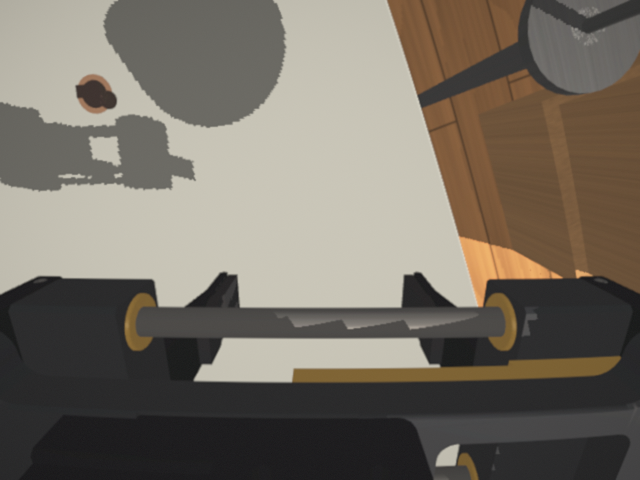

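The top view shows the cassette in its cradle at about (208,287), the anvil at (262,210), the plug at (175,235) and the whistle at (272,292). The empty rack is at (345,255) with its knob near (349,265), the full rack at (440,240) and the switch box at (386,177). I'll enlarge the relevant areas.

```bash
python3 - <<'E'
from h import *
crop('top0',300,215,400,290,8,'c1'); crop('top0',160,170,300,330,4,'c2'); crop('side0',290,220,390,295,8,'c3')
d=load('top0'); C=cloud(d)
for u,v in [(600,300),(262,210),(208,287),(345,250),(386,180),(175,235),(272,292)]: print(u,v,C[v,u].round(4))
E
```

```text
600 300 [ 4.170e-01 -6.119e-01  3.000e-04]
262 210 [0.618  0.1413 0.0412]
208 287 [0.4504 0.2535 0.0543]
345 250 [ 0.5261 -0.0373  0.0693]
386 180 [ 0.684  -0.1324  0.0404]
175 235 [0.5648 0.3322 0.0344]
272 292 [0.4397 0.1206 0.0163]
```

View pics/c1.png

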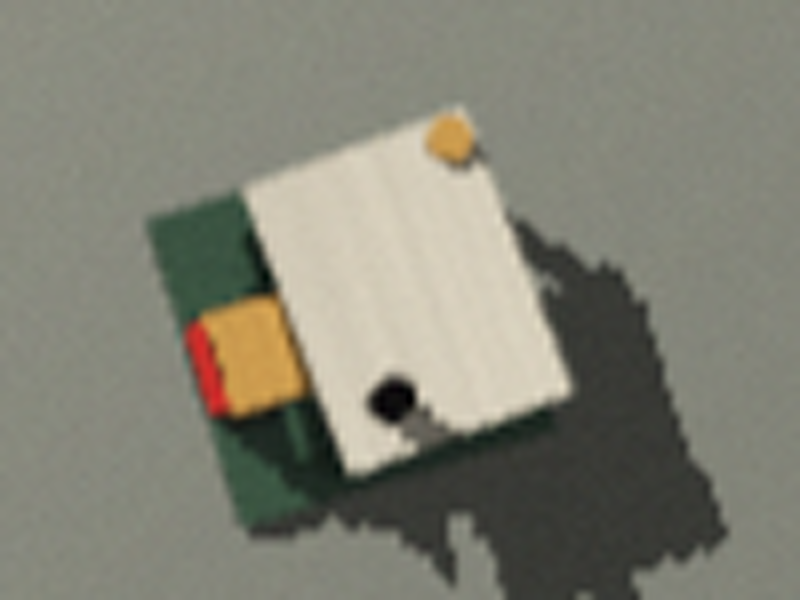

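View pics/c2.png

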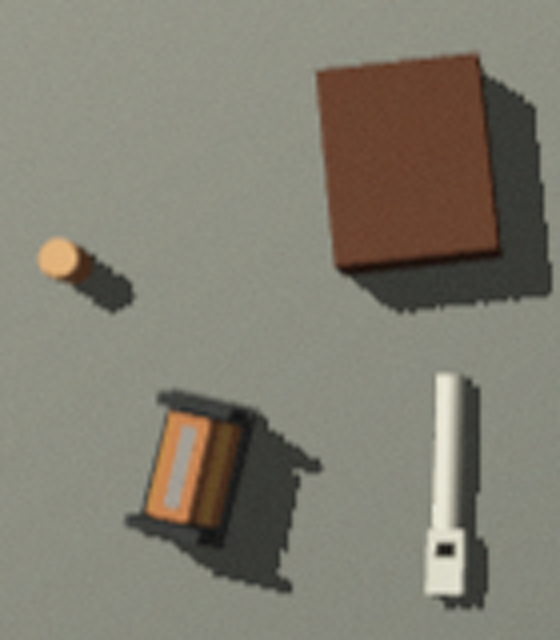

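View pics/c3.png

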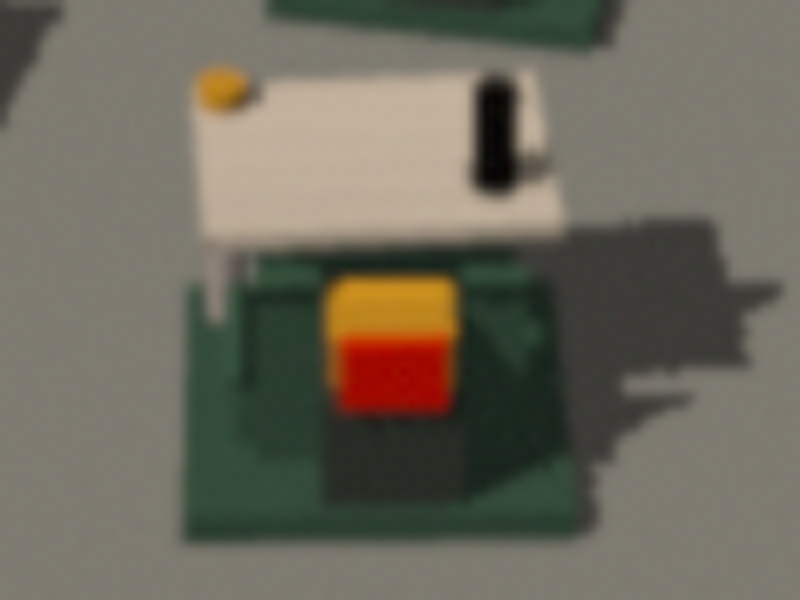

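```bash
python3 - <<'E'
from h import *
d=load('top0');s=load('side0')
def c(x,y,u0,v0,k): return u0+(x+.5)/k-.5, v0+(y+.5)/k-.5
def T(x,y,z): return pix2w(d,*c(x,y,300,215,8),z)[:2]
def S(x,y,z): return pix2w(s,*c(x,y,290,220,8),z)[:2]
def U(x,y,z): return pix2w(d,*c(x,y,160,170,4),z)[:2]
p=T(450,138,.074); k=T(393,398,.095); a=T(148,218,.008); b=T(245,530,.008)
pr=lambda n,v: print(n,np.round(v,4))
pr('top pin',p);pr('knob',k);pr('d',np.linalg.norm(p-k)); pr('a',a);pr('b',b);pr('ab',np.linalg.norm(a-b))
t=np.arctan2(*(a-b)[::-1]);print('yaw',t)
Rr=lambda t:np.array([[np.cos(t),-np.sin(t)],[np.sin(t),np.cos(t)]])
pr('org from corners',(a+b)/2-Rr(t)@[0,.046]); pr('org from pin',p-Rr(t)@[.038,-.034])
kv=Rr(t).T@(k-p); print('cover', np.arctan2(kv[1],kv[0])-np.arctan2(.04,-.06))
# cover plate edges from top
q=[T(245,185,.069),T(347,476,.069),T(573,390,.069),T(463,103,.069)]
for i in range(4): e=q[(i+1)%4]-q[i]; print('edge',np.linalg.norm(e).round(4),np.arctan2(e[1],e[0]).round(3))
p2=S(222,90,.074);k2=S(496,88,.095);a2=S(188,515,.008);b2=S(580,515,.008)
pr('side pin',p2);pr('knob',k2);pr('d',np.linalg.norm(p2-k2));pr('a',a2);pr('b',b2);t2=np.arctan2(*(a2-b2)[::-1]);print(t2, np.linalg.norm(a2-b2))
# cassette etc
an=[U(318,71,.04),U(477,55,.04),U(499,252,.04),U(337,268,.04)]
for i in range(4): e=an[(i+1)%4]-an[i]; print('anvil',an[i].round(4),np.linalg.norm(e).round(4),np.arctan2(e[1],e[0]).round(3))
pr('anvil c',np.mean(an,0))
cs=[U(168,410,.054),U(213,416,.054),U(192,523,.054),U(147,515,.054)]
for i in range(4): e=cs[(i+1)%4]-cs[i]; print('cass',cs[i].round(4),np.linalg.norm(e).round(4),np.arctan2(e[1],e[0]).round(3))
pr('cass c',np.mean(cs,0))
pr('plug',U(58,258,.032)); pr('wh',U(449,375,.016));pr('wh2',U(445,595,.016))
E
```

```text
top pin [ 0.5641 -0.0604]
knob [ 0.494  -0.0427]
d 0.0723
a [0.551  0.0185]
b [ 0.4637 -0.0078]
ab 0.0912
yaw 0.2919736432001829
org from corners [ 0.5206 -0.0387]
org from pin [ 0.5179 -0.0388]
cover 0.04820609108064655
edge 0.0814 -2.817
edge 0.0638 -1.215
edge 0.0814 0.346
edge 0.0621 1.927
side pin [ 0.5623 -0.0575]
knob [ 0.4933 -0.0434]
d 0.0704
a [0.5485 0.0176]
b [ 0.463  -0.0067]
0.2760735196178605 0.0888633932833833
anvil [0.6692 0.1922] 0.0881 -1.474
anvil [0.6777 0.1045] 0.1105 -3.031
anvil [0.5679 0.0923] 0.0886 1.664
anvil [0.5596 0.1805] 0.1102 0.107
anvil c [0.6186 0.1424]
cass [0.4821 0.2678] 0.0243 -1.708
cass [0.4787 0.2438] 0.0574 2.965
cass [0.4223 0.2538] 0.0243 1.391
cass [0.4266 0.2777] 0.0564 -0.177
cass c [0.4524 0.2608]
plug [0.5671 0.3349]
wh [0.5027 0.1212]
wh2 [0.3825 0.1229]
```

```bash
python3 - <<'E'
from h import *
d=load('wrist0'); s=np.array([.2372,.6046,.2215]); Rt=rot([-0.9307,1.3647,0.9289])
print('cam in tool',Rt.T@(d['xyz']-s)); print((Rt.T@rot(d['attitude'])).round(3))
print('tcp px',w2pix(d,s))
for u,v in [(320,240),(320,20),(20,20),(620,20),(20,240),(620,240)]:
    p=pix2w(d,u,v,0.0); print(u,v,p.round(3),(Rt.T@(p-s)).round(3))
# cloud measurement of tops
d=load('top0');C=cloud(d)
def box(x0,x1,y0,y1,z0,z1):
    m=(C[...,0]>x0)&(C[...,0]<x1)&(C[...,1]>y0)&(C[...,1]<y1)&(C[...,2]>z0)&(C[...,2]<z1)
    P=C[m]; r=cv2.minAreaRect((P[:,:2]*1000).astype(np.float32)); print(len(P),P.mean(0).round(4),np.round(r[0],1),np.round(r[1],1),round(r[2],1)); return P
box(.55,.69,.08,.21,.037,.044)
box(.40,.51,.2,.31,.05,.06)
box(.40,.51,.2,.31,.027,.033)
box(.46,.6,-.12,.03,.066,.072)
box(.46,.6,-.12,.03,.09,.1)
box(.46,.6,-.12,.03,.005,.012)
box(.46,.62,-.3,-.17,.005,.012)
box(.4,.62,-.4,-.17,.09,.1)
E
```

```text
cam in tool [-0.16294994  0.07442984  0.00089034]
[[-0.     0.269 -0.963]
 [-0.001  0.963  0.269]
 [ 1.     0.001  0.   ]]
tcp px [318.67038589 292.24292469]
320 240 [0.268 0.593 0.   ] [ 0.222 -0.033  0.001]
320 20 [0.048 0.68  0.   ] [0.221 0.204 0.001]
20 20 [-0.086  0.378  0.   ] [ 0.222  0.218 -0.329]
620 20 [0.155 0.99  0.   ] [0.221 0.217 0.33 ]
20 240 [0.128 0.238 0.   ] [ 0.222 -0.033 -0.381]
620 240 [0.407 0.946 0.   ] [ 0.221 -0.033  0.381]
1802 [0.6184 0.1432 0.0399] [618.9 143.4] [110.7  90.2] 6.0
378 [0.4529 0.2613 0.054 ] [453.  261.9] [40.  74.1] 76.1
131 [0.4501 0.2552 0.0299] [452. 261.] [37.3 68.8] 76.9
949 [ 0.5241 -0.0483  0.0688] [524.4 -48.3] [79.5 63.4] 20.4
23 [ 0.4948 -0.0429  0.0947] [494.6 -42.6] [ 8.5 10.2] 3.1
312 [ 0.507  -0.0187  0.008 ] [532.4 -42.8] [123.6 146.1] 4.4
477 [ 0.5534 -0.2374  0.0079] [ 540.7 -238.3] [125.8 155.3] 85.6
25 [ 0.5677 -0.3529  0.0948] [ 567.7 -352.8] [10.2 10. ] 49.7
```

```bash
cat >> h.py <<'E'
def plan(x,y,z,th=None,src=None):
    """units of shift/twist from measured pose to target; th = jaw heading deg"""
    s=telemetry.get_state() if src is None else src
    Rt=rot(s['tool_rot']); p=np.array(s['position'])
    cur=np.degrees(np.arctan2(Rt[1,2],Rt[0,2])); u=Rt.T@(np.array([x,y,z])-p)/.04
    tw=0 if th is None else (cur-th)
    tw=(tw+180)%360-180
    print('pos',p.round(4),'heading',cur.round(2),'tilt',Rt[:,0].round(4),'F',np.round(s['ft_force'],2),'grip',round(s['grip_width'],3),'t',s['time'])
    print('UNITS x %.3f y %.3f z %.3f twist %.2f'%(*u,tw/5),' (other way %.2f)'%((tw-np.sign(tw)*360)/5))
E
python3 -c "
from h import *
plan(.494,-.043,.20,-54)"
```

```text
pos [0.2372 0.6047 0.2217] heading 68.59 tilt [-4.0e-04 -1.4e-03 -1.0e+00] F [ 0.   -0.3   0.18] grip 0.998 t 0.15
UNITS x 0.563 y -11.888 z -12.731 twist 24.52  (other way -47.48)
```

```bash
python3 -m creep '[{"fingers":0.5,"x":0.5,"y":-6,"z":-6.4,"twist":12},{"fingers":0.5,"x":0.5,"y":-6,"z":-6.4,"twist":12},{"fingers":0.5,"x":0.5,"y":-6,"z":-6.4,"twist":12},{"fingers":0.5,"x":0.5,"y":-6,"z":-6.4,"twist":12},{"fingers":0.5,"x":0.5,"y":-6,"z":-6.4,"twist":12},{"fingers":0.5,"x":0.5,"y":-6,"z":-6.4,"twist":12},{"fingers":0.5,"x":0.5,"y":-6,"z":-6.4,"twist":12},{"fingers":0.5,"x":0.5,"y":-6,"z":-6.4,"twist":12},{"fingers":0.5,"x":0.5,"y":-6,"z":-6.4,"twist":12},{"fingers":0.5,"x":0.5,"y":-11.9,"z":-12.7,"twist":24.5},{"fingers":0.5,"x":0.5,"y":-11.9,"z":-12.7,"twist":24.5},{"fingers":0.5,"x":0.5,"y":-11.9,"z":-12.7,"twist":24.5},{"fingers":0.5,"x":0.5,"y":-11.9,"z":-12.7,"twist":24.5},{"fingers":0.5,"x":0.5,"y":-11.9,"z":-12.7,"twist":24.5},{"fingers":0.5,"x":0.5,"y":-11.9,"z":-12.7,"twist":24.5},{"fingers":0.5,"x":0.5,"y":-11.9,"z":-12.7,"twist":24.5},{"fingers":0.5,"x":0.5,"y":-11.9,"z":-12.7,"twist":24.5},{"fingers":0.5,"x":0.5,"y":-11.9,"z":-12.7,"twist":24.5},{"fingers":0.5,"x":0.5,"y":-11.9,"z":-12.7,"twist":24.5},{"fingers":0.5,"x":0.5,"y":-11.9,"z":-12.7,"twist":24.5}]' 10
python3 -c "
from h import *
plan(.494,-.043,.075,-54)
snap('wrist','w1')"
```

```text
time: 1.82
position: [0.4949, -0.0417, 0.2023]
tool_rot: [0.734, 1.444, -0.734]
ft_force: [-0.2, 0.1, 0.1]
grip_width: 0.497
pos [ 0.4949 -0.0417  0.2023] heading -53.9 tilt [-7.e-04  3.e-04 -1.e+00] F [-0.18  0.12  0.06] grip 0.497 t 1.8167
UNITS x 3.182 y -0.036 z 0.014 twist 0.02  (other way -71.98)
```

View pics/w1.png

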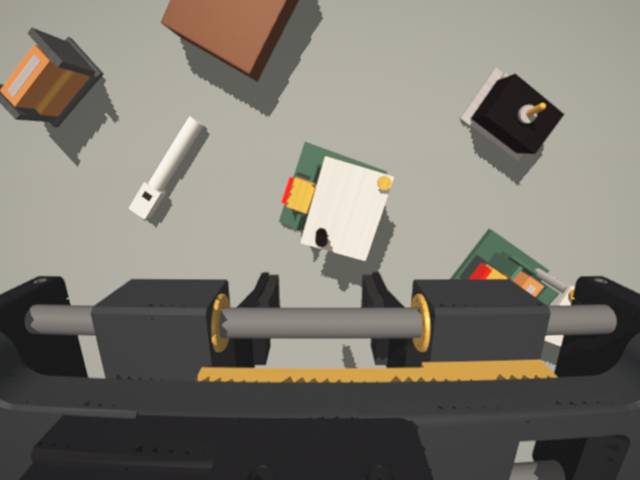

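The wrist view shows the rack, with the knob top at about (321,233) and the pin at (384,183). Next I measure both.

```bash
python3 - <<'E'
from h import *
crop('w1',260,130,420,270,5,'c4')
d=load('w1')
print(pix2w(d,321,233,.095),pix2w(d,384,182,.074))
E
```

```text
[ 0.49805125 -0.03863534  0.095     ] [ 0.56293195 -0.05919247  0.074     ]
```

View pics/c4.png

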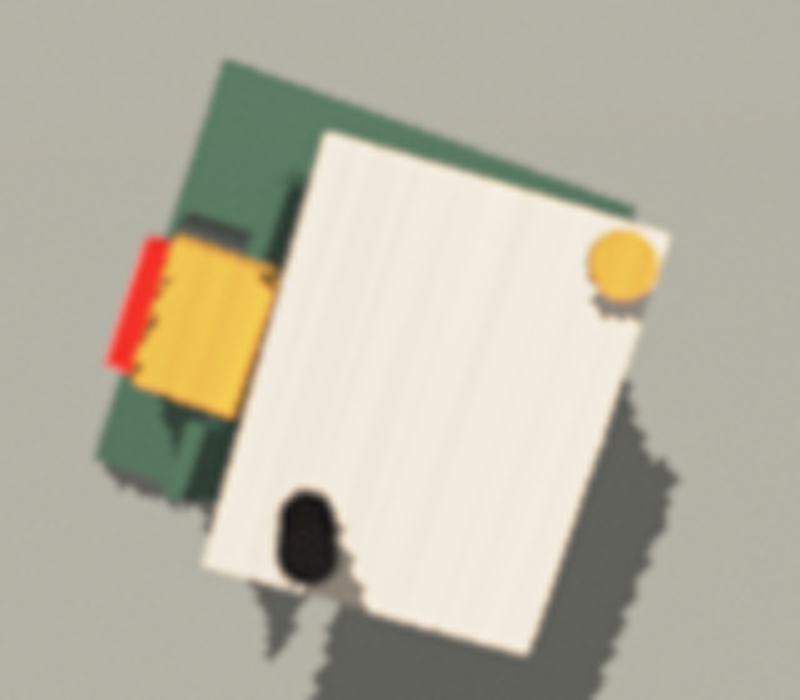

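```bash
python3 - <<'E'
from h import *
d=load('w1')
c=lambda x,y:(260+(x+.5)/5-.5,130+(y+.5)/5-.5)
P=lambda x,y,z: pix2w(d,*c(x,y),z)[:2]
k=P(307,554,.095);p=P(624,265,.074); print('knob',k,'base',P(307,518,.069),'pin',p,np.linalg.norm(k-p))
q=[P(327,131,.069),P(203,567,.069),P(528,656,.069),P(671,234,.069)]
for i in range(4): e=q[(i+1)%4]-q[i]; print('edge',np.linalg.norm(e).round(4),np.degrees(np.arctan2(e[1],e[0])).round(2))
a=P(225,60,.008);b=P(97,458,.008);e=a-b;print(a,b,np.linalg.norm(e),np.degrees(np.arctan2(e[1],e[0])))
f=P(635,208,.008);e=f-a;print(f,np.degrees(np.arctan2(e[1],e[0])))
E
```

```text
knob [ 0.49284404 -0.04242583] base [ 0.492508   -0.04272736] pin [ 0.56273366 -0.0597991 ] 0.07201659098190512
edge 0.0818 -160.08
edge 0.0633 -69.97
edge 0.0817 20.04
edge 0.0632 109.93
[0.54898133 0.01922139] [ 0.46371592 -0.00677629] 0.08914073204773376 16.956622561448455
[ 0.57545162 -0.06834156] -73.17992925189851
```

```bash
python3 -m creep '[{"fingers":0.5,"x":1,"y":-0.04,"z":0,"twist":0},{"fingers":0.5,"x":2,"y":-0.04,"z":0,"twist":0},{"fingers":0.5,"x":2.6,"y":-0.04,"z":0,"twist":0},{"fingers":0.5,"x":3.15,"y":-0.04,"z":0,"twist":0},{"fingers":0.5,"x":3.15,"y":-0.04,"z":0,"twist":0},{"fingers":0.3,"x":3.15,"y":-0.04,"z":0,"twist":0},{"fingers":0.05,"x":3.15,"y":-0.04,"z":0,"twist":0},{"fingers":0.05,"x":3.15,"y":-0.04,"z":0,"twist":0},{"fingers":0.05,"x":3.15,"y":-0.04,"z":0,"twist":0},{"fingers":0.05,"x":3.15,"y":-0.04,"z":0,"twist":0},{"fingers":0.05,"x":3.15,"y":-0.04,"z":0,"twist":0},{"fingers":0.05,"x":3.15,"y":-0.04,"z":0,"twist":0}]' 10
```

```text
time: 2.87
position: [0.4946, -0.0426, 0.0773]
tool_rot: [0.735, 1.442, -0.733]
ft_force: [0.8, 0.4, 1.5]
grip_width: 0.124
```

```bash
python3 - <<'E'
from h import *
k=np.array([.4937,-.0424]);p=np.array([.563,-.0597]);v=k-p;v*=.072/np.linalg.norm(v)
h=np.radians(-53.9);yd=np.array([-np.sin(h),np.cos(h)]);zd=np.array([np.cos(h),np.sin(h)])
for a in np.linspace(0,98,15)[1:]:
    r=R.from_euler('z',a,degrees=True).as_matrix()[:2,:2]@v-v
    print(round(a,1),(yd@r/.04).round(2),(zd@r/.04).round(2))
E
```

```text
7.0 -0.16 0.15
14.0 -0.3 0.32
21.0 -0.42 0.51
28.0 -0.51 0.7
35.0 -0.58 0.91
42.0 -0.63 1.13
49.0 -0.65 1.35
56.0 -0.64 1.57
63.0 -0.6 1.78
70.0 -0.54 1.99
77.0 -0.45 2.2
84.0 -0.34 2.38
91.0 -0.21 2.56
98.0 -0.05 2.72
```

```bash
python3 -m creep '[{"fingers":0.05,"x":0,"y":-0.16,"z":0.15,"twist":0},{"fingers":0.05,"x":0,"y":-0.3,"z":0.32,"twist":0},{"fingers":0.05,"x":0,"y":-0.42,"z":0.51,"twist":0},{"fingers":0.05,"x":0,"y":-0.51,"z":0.7,"twist":0},{"fingers":0.05,"x":0,"y":-0.58,"z":0.91,"twist":0},{"fingers":0.05,"x":0,"y":-0.63,"z":1.13,"twist":0},{"fingers":0.05,"x":0,"y":-0.65,"z":1.35,"twist":0},{"fingers":0.05,"x":0,"y":-0.64,"z":1.57,"twist":0},{"fingers":0.05,"x":0,"y":-0.6,"z":1.78,"twist":0},{"fingers":0.05,"x":0,"y":-0.54,"z":1.99,"twist":0},{"fingers":0.05,"x":0,"y":-0.45,"z":2.2,"twist":0},{"fingers":0.05,"x":0,"y":-0.34,"z":2.38,"twist":0},{"fingers":0.05,"x":0,"y":-0.21,"z":2.56,"twist":0},{"fingers":0.05,"x":0,"y":-0.05,"z":2.7,"twist":0},{"fingers":0.05,"x":0,"y":-0.05,"z":2.7,"twist":0},{"fingers":0.05,"x":0,"y":-0.05,"z":2.7,"twist":0}]' 10
python3 -c "
from h import *
st()"
```

```text
time: 4.2
position: [0.5568, -0.1317, 0.0765]
tool_rot: [0.733, 1.441, -0.735]
ft_force: [-0.4, -1.8, 2.0]
grip_width: 0.119
{'time': 4.2, 'joint_positions': [-0.3541, 0.3114, 0.6297, 1.8381, -0.2074, 1.0565, -0.586], 'qd': [-0.004, -0.0167, 0.0058, 0.0192, 0.0053, 0.0004, -0.0017], 'joint_torque': [-0.8177, -36.6344, 4.6569, -26.1894, -0.501, 0.3955, 0.0127], 'position': [0.5568, -0.1317, 0.0765], 'tool_rot': [0.7333, 1.4412, -0.7345], 'ft_force': [-0.4235, -1.8028, 2.0227], 'torque': [-0.4474, -0.0594, -0.0092], 'grip_width': 0.1192}
```

```bash
python3 -m creep '[{"fingers":0.2,"x":0,"y":0,"z":0,"twist":0},{"fingers":0.35,"x":0,"y":0,"z":0,"twist":0},{"fingers":0.5,"x":0,"y":0,"z":0,"twist":0},{"fingers":0.5,"x":0,"y":0,"z":0,"twist":0},{"fingers":0.5,"x":-1,"y":0,"z":0,"twist":0},{"fingers":0.5,"x":-2,"y":0,"z":0,"twist":0},{"fingers":0.5,"x":-3,"y":0,"z":0,"twist":0},{"fingers":0.5,"x":-3.2,"y":-1,"z":0,"twist":0},{"fingers":0.5,"x":-3.2,"y":-1,"z":-1,"twist":0},{"fingers":0.5,"x":-3.2,"y":-1,"z":-1,"twist":0},{"fingers":0.5,"x":-3.2,"y":-1,"z":-1,"twist":0},{"fingers":0.5,"x":-3.2,"y":-1,"z":-1,"twist":0}]' 10
python3 -c "
from h import *
plan(.4529,.2613,.25,76)
snap('wrist','w2');crop('w2',160,40,480,280,2.5,'c5');snap('top','top1')"
```

```text
time: 5.2
position: [0.5, -0.122, 0.2048]
tool_rot: [0.734, 1.443, -0.733]
ft_force: [0.4, -0.9, -0.2]
grip_width: 0.501
pos [ 0.5    -0.122   0.2048] heading -53.87 tilt [ 1.2e-03  4.0e-04 -1.0e+00] F [ 0.38 -0.9  -0.17] grip 0.501 t 5.2
UNITS x -1.127 y 4.700 z -8.434 twist -25.97  (other way 46.03)
```

View pics/c5.png

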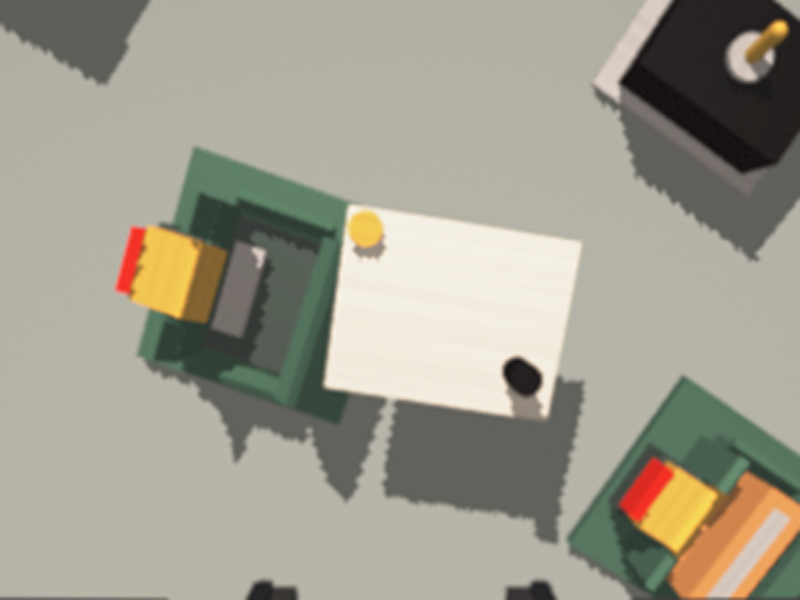

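```bash
python3 - <<'E'
from h import *
d=load('w2')
c=lambda x,y:(160+(x+.5)/2.5-.5,40+(y+.5)/2.5-.5)
P=lambda x,y,z: pix2w(d,*c(x,y),z)[:2]
k=P(522,377,.095);p=P(366,229,.074);print('knob',k,'pin',p,np.linalg.norm(k-p))
a=P(195,148,.008);b=P(138,355,.008);f=P(338,422,.008)
for e in (a-b,f-b): print(np.linalg.norm(e),np.degrees(np.arctan2(e[1],e[0])))
th=np.radians(16.9);Rr=np.array([[np.cos(th),-np.sin(th)],[np.sin(th),np.cos(th)]])
for n,q,l in(('a',a,(.045,.046)),('b',b,(-.045,.046)),('f',f,(-.045,-.046)),('pin',p,(.038,-.034))): print(n,q.round(4),(q-Rr@l).round(4))
kv=Rr.T@(k-p); print('cover', (np.arctan2(kv[1],kv[0])-np.arctan2(.04,-.06))%(2*np.pi))
E
```

```text
knob [ 0.55472378 -0.12961469] pin [ 0.56278814 -0.06010903] 0.06997193129795691
0.08881887627525412 16.582909425611813
0.09074545590541902 -72.90934494415286
a [0.549  0.0188] [ 0.5193 -0.0383]
b [ 0.4638 -0.0065] [ 0.5203 -0.0374]
f [ 0.4905 -0.0932] [ 0.5202 -0.0362]
pin [ 0.5628 -0.0601] [ 0.5165 -0.0386]
cover 1.7483303156957462
```

```bash
python3 -c "
from h import *
plan(.512,.25,.205,78)"
```

```text
pos [ 0.5002 -0.1227  0.2045] heading -53.94 tilt [ 2.e-04 -7.e-04 -1.e+00] F [ 0.11 -0.45  0.32] grip 0.498 t 5.3
UNITS x -0.018 y 5.723 z -7.358 twist -26.39  (other way 45.61)
```

```bash
python3 -m creep '[{"fingers":0.7,"x":0,"y":2.8,"z":-3.7,"twist":-13},{"fingers":0.7,"x":0,"y":2.8,"z":-3.7,"twist":-13},{"fingers":0.7,"x":0,"y":2.8,"z":-3.7,"twist":-13},{"fingers":0.7,"x":0,"y":2.8,"z":-3.7,"twist":-13},{"fingers":0.7,"x":0,"y":2.8,"z":-3.7,"twist":-13},{"fingers":0.7,"x":0,"y":5.72,"z":-7.36,"twist":-26.4},{"fingers":0.7,"x":0,"y":5.72,"z":-7.36,"twist":-26.4},{"fingers":0.7,"x":0,"y":5.72,"z":-7.36,"twist":-26.4},{"fingers":0.7,"x":0,"y":5.72,"z":-7.36,"twist":-26.4},{"fingers":0.7,"x":0,"y":5.72,"z":-7.36,"twist":-26.4},{"fingers":0.7,"x":0,"y":5.72,"z":-7.36,"twist":-26.4},{"fingers":0.7,"x":0,"y":5.72,"z":-7.36,"twist":-26.4},{"fingers":0.7,"x":0,"y":5.72,"z":-7.36,"twist":-26.4},{"fingers":0.7,"x":0,"y":5.72,"z":-7.36,"twist":-26.4},{"fingers":0.7,"x":0,"y":5.72,"z":-7.36,"twist":-26.4},{"fingers":0.7,"x":0,"y":5.72,"z":-7.36,"twist":-26.4},{"fingers":0.7,"x":0,"y":5.72,"z":-7.36,"twist":-26.4},{"fingers":0.7,"x":0,"y":5.72,"z":-7.36,"twist":-26.4},{"fingers":0.7,"x":0,"y":5.72,"z":-7.36,"twist":-26.4},{"fingers":0.7,"x":0,"y":5.72,"z":-7.36,"twist":-26.4}]' 10
python3 -c "
from h import *
plan(.453,.262,.205,78)
snap('wrist','w3');crop('w3',200,60,440,240,3.33,'c6')"
```

```text
time: 6.97
position: [0.5121, 0.2501, 0.2037]
tool_rot: [-1.055, 1.302, 1.055]
ft_force: [1.0, -0.5, -0.3]
grip_width: 0.697
pos [0.5121 0.2501 0.2037] heading 78.11 tilt [-8.e-04 -1.e-03 -1.e+00] F [ 0.99 -0.53 -0.3 ] grip 0.697 t 6.9667
UNITS x -0.032 y 1.506 z -0.013 twist 0.02  (other way -71.98)
```

View pics/w3.png

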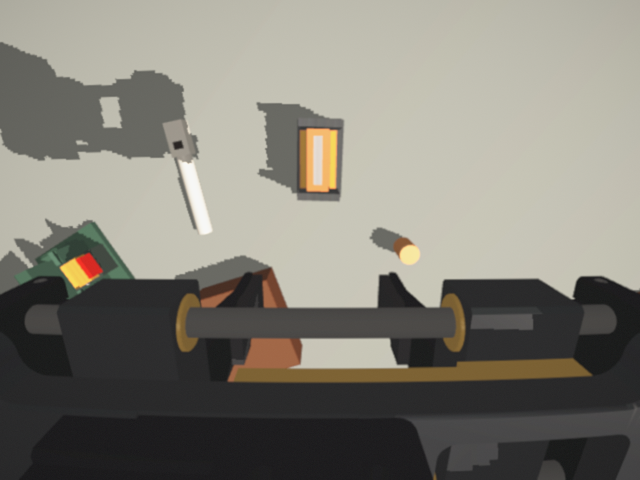

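View pics/c6.png

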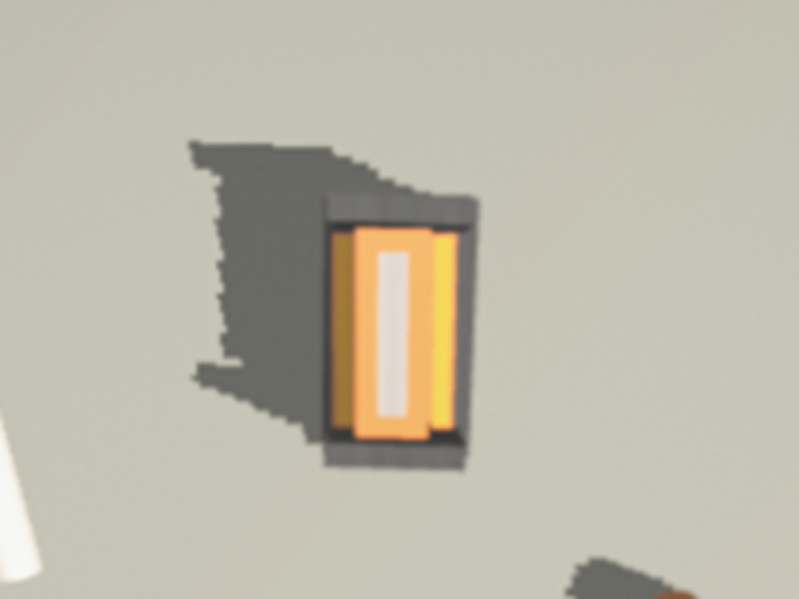

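```bash
python3 - <<'E'
from h import *
d=load('w3')
c=lambda x,y:(200+(x+.5)/3.333-.5,60+(y+.5)/3.333-.5)
P=lambda x,y,z: pix2w(d,*c(x,y),z)[:2]
q=[P(355,227,.054),P(434,228,.054),P(430,438,.054),P(354,438,.054)]
for i in range(4): e=q[(i+1)%4]-q[i]; print(np.linalg.norm(e).round(4),np.degrees(np.arctan2(e[1],e[0])).round(2))
m=np.mean(q,0);print(m)
# steel gauge centre & cradle
g=np.mean([P(379,251,.054),P(409,251,.054),P(406,416,.054),P(378,416,.054)],0);print(g)
q=[P(326,194,.054),P(479,197,.054),P(465,469,.054),P(324,465,.054)]
for i in range(4): e=q[(i+1)%4]-q[i]; print(np.linalg.norm(e).round(4),np.degrees(np.arctan2(e[1],e[0])).round(2))
print(np.mean(q,0))
plan(m[0],m[1],.036,78)
E
```

```text
0.0213 77.3
0.0566 -12.72
0.0214 -101.98
0.0569 167.16
[0.45010513 0.2615742 ]
[0.45007191 0.26151469]
0.0409 76.94
0.0735 -14.12
0.04 -103.61
0.0731 166.64
[0.45037319 0.26297565]
pos [0.512  0.2501 0.2038] heading 77.95 tilt [-7.e-04 -9.e-04 -1.e+00] F [-0.13  0.29 -0.09] grip 0.702 t 7.0167
UNITS x 4.196 y 1.571 z -0.038 twist -0.01  (other way 71.99)
```

```bash
python3 -m creep '[{"fingers":0.7,"x":0,"y":0.8,"z":-0.03,"twist":0.25},{"fingers":0.7,"x":0.5,"y":1.55,"z":-0.03,"twist":0.25},{"fingers":0.7,"x":1.5,"y":1.55,"z":-0.03,"twist":0.25},{"fingers":0.7,"x":2.5,"y":1.55,"z":-0.03,"twist":0.25},{"fingers":0.7,"x":3.3,"y":1.55,"z":-0.03,"twist":0.25},{"fingers":0.7,"x":3.8,"y":1.55,"z":-0.03,"twist":0.25},{"fingers":0.7,"x":4.17,"y":1.55,"z":-0.03,"twist":0.25},{"fingers":0.7,"x":4.17,"y":1.55,"z":-0.03,"twist":0.25},{"fingers":0.7,"x":4.17,"y":1.55,"z":-0.03,"twist":0.25},{"fingers":0.7,"x":4.17,"y":1.55,"z":-0.03,"twist":0.25}]' 25
python3 -c "
from h import *
plan(.451,.262,.036,76.8)
snap('side','s2');crop('s2',260,330,400,435,5,'c7')"
```

```text
time: 7.85
position: [0.4514, 0.2625, 0.0387]
tool_rot: [-1.037, 1.308, 1.037]
ft_force: [0.7, -0.0, 0.1]
grip_width: 0.702
pos [0.4514 0.2625 0.0387] heading 76.77 tilt [ 1.4e-03  8.0e-04 -1.0e+00] F [ 0.73 -0.04  0.12] grip 0.702 t 7.85
UNITS x 0.068 y 0.008 z -0.014 twist -0.01  (other way 71.99)
```

View pics/c7.png

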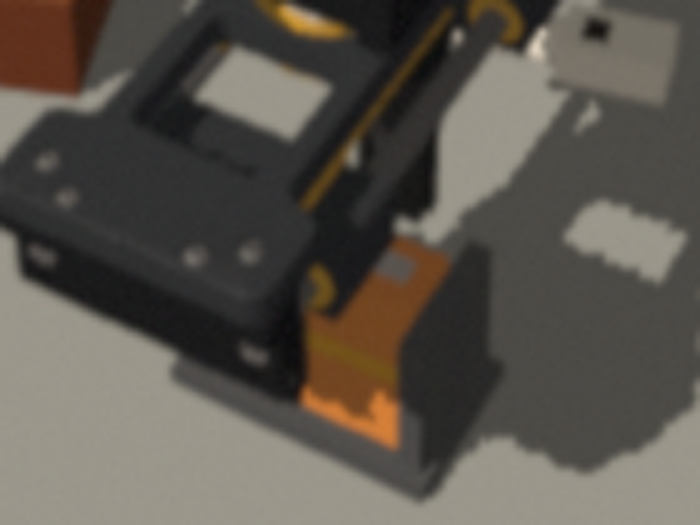

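The side view shows the jaws straddling the cassette block between the cradle cheeks, so I close and lift.

```bash
python3 -m creep '[{"fingers":0.35,"x":0.03,"y":0,"z":0,"twist":0},{"fingers":0.1,"x":0.03,"y":0,"z":0,"twist":0},{"fingers":0.1,"x":0.03,"y":0,"z":0,"twist":0},{"fingers":0.1,"x":0.03,"y":0,"z":0,"twist":0},{"fingers":0.1,"x":0.03,"y":0,"z":0,"twist":0},{"fingers":0.1,"x":0.03,"y":0,"z":0,"twist":0},{"fingers":0.1,"x":0.03,"y":0,"z":0,"twist":0},{"fingers":0.1,"x":-0.1,"y":0,"z":0,"twist":0},{"fingers":0.1,"x":-0.5,"y":0,"z":0,"twist":0},{"fingers":0.1,"x":-1.2,"y":0,"z":0,"twist":0},{"fingers":0.1,"x":-2,"y":0,"z":0,"twist":0},{"fingers":0.1,"x":-2.6,"y":0,"z":0,"twist":0},{"fingers":0.1,"x":-2.6,"y":0,"z":0,"twist":0}]' 30
python3 -c "
from h import *
st();plan(.6186,.143,.12,106.9)
snap('wrist','w4')"
```

```text
time: 8.98
position: [0.4533, 0.2639, 0.1473]
tool_rot: [-1.037, 1.3, 1.037]
ft_force: [0.8, 1.1, -1.7]
grip_width: 0.227
{'time': 8.9833, 'joint_positions': [-0.7556, 0.098, 0.1889, 1.8735, -0.0208, 1.1625, 0.7815], 'qd': [0.0002, 0.0447, -0.0031, 0.0647, -0.0078, -0.0737, 0.0062], 'joint_torque': [-0.1825, -33.7344, 0.4669, -28.054, 0.0054, 0.9771, -0.0368], 'position': [0.4533, 0.2639, 0.1473], 'tool_rot': [-1.0369, 1.2995, 1.0365], 'ft_force': [0.8226, 1.0723, -1.695], 'torque': [0.0266, -0.1013, 0.0223], 'grip_width': 0.2271}
pos [0.4533 0.2639 0.1473] heading 76.83 tilt [ 0.0075  0.0057 -1.    ] F [ 0.82  1.07 -1.69] grip 0.227 t 8.9833
UNITS x 0.696 y -4.708 z -2.007 twist -6.01  (other way 65.99)
```

View pics/w4.png

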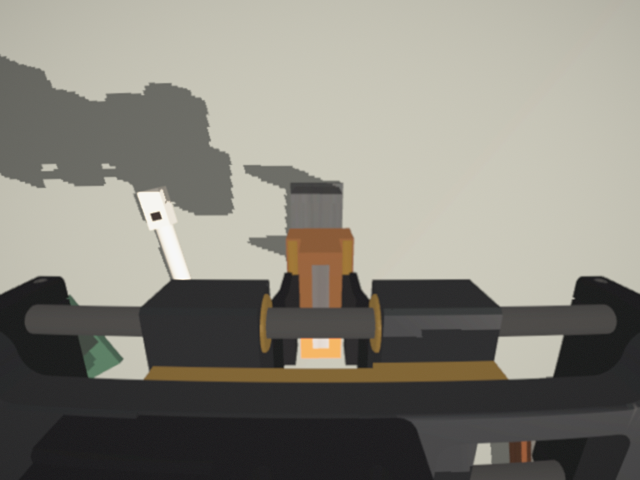

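```bash
python3 -m creep '[{"fingers":0.1,"x":0,"y":-0.8,"z":-0.35,"twist":-1},{"fingers":0.1,"x":0,"y":-1.6,"z":-0.7,"twist":-2},{"fingers":0.1,"x":0,"y":-2.4,"z":-1.05,"twist":-3},{"fingers":0.1,"x":0,"y":-3.2,"z":-1.4,"twist":-4},{"fingers":0.1,"x":0,"y":-4,"z":-1.7,"twist":-5},{"fingers":0.1,"x":0.3,"y":-4.6,"z":-1.95,"twist":-6},{"fingers":0.1,"x":0.7,"y":-4.7,"z":-2,"twist":-6},{"fingers":0.1,"x":1.2,"y":-4.7,"z":-2,"twist":-6},{"fingers":0.1,"x":1.5,"y":-4.7,"z":-2,"twist":-6},{"fingers":0.1,"x":1.5,"y":-4.7,"z":-2,"twist":-6},{"fingers":0.1,"x":1.5,"y":-4.7,"z":-2,"twist":-6},{"fingers":0.1,"x":1.5,"y":-4.7,"z":-2,"twist":-6}]' 30
python3 -c "
from h import *
st();plan(.6186,.143,.0725,106.9)
snap('side','s3');crop('s3',180,200,380,350,4,'c8')"
```

```text
time: 10.03
position: [0.6153, 0.142, 0.0822]
tool_rot: [-1.423, 1.054, 1.423]
ft_force: [0.1, -0.7, -3.2]
grip_width: 0.226
{'time': 10.0333, 'joint_positions': [-0.4791, 0.3859, 0.2604, 1.6705, -0.1092, 1.0988, 1.6783], 'qd': [0.0019, -0.0153, 0.003, -0.0162, 0.0013, -0.0004, -0.0012], 'joint_torque': [0.1007, -48.5069, 3.5325, -28.4591, 0.0565, 0.1459, -0.0008], 'position': [0.6153, 0.142, 0.0822], 'tool_rot': [-1.423, 1.0544, 1.4226], 'ft_force': [0.0808, -0.7029, -3.2266], 'torque': [0.1081, 0.0177, 0.0013], 'grip_width': 0.2265}
pos [0.6153 0.142  0.0822] heading 106.89 tilt [ 5.e-04  3.e-04 -1.e+00] F [ 0.08 -0.7  -3.23] grip 0.226 t 10.0333
UNITS x 0.243 y -0.086 z -0.000 twist -0.00  (other way 72.00)
```

View pics/c8.png

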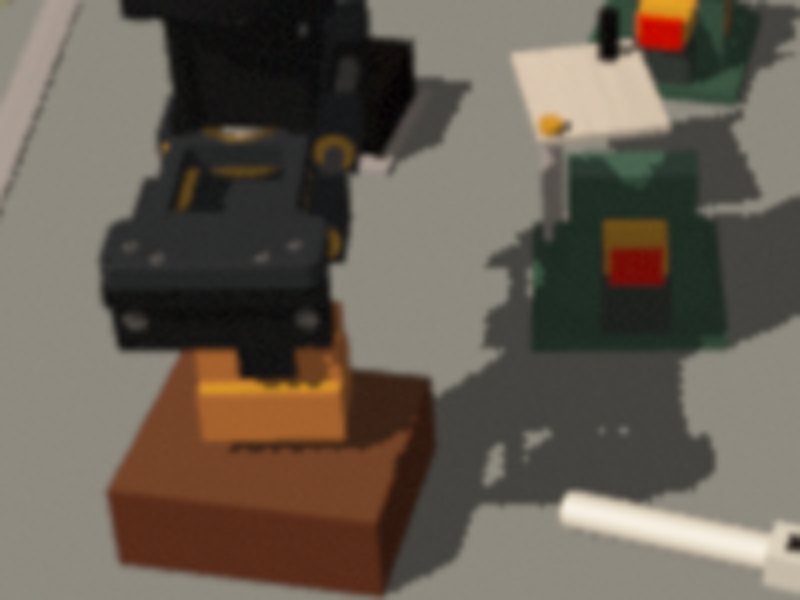

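```bash
python3 -m creep '[{"fingers":0.1,"x":0.1,"y":-0.08,"z":0,"twist":0},{"fingers":0.1,"x":0.18,"y":-0.08,"z":0,"twist":0},{"fingers":0.1,"x":0.22,"y":-0.08,"z":0,"twist":0},{"fingers":0.1,"x":0.24,"y":-0.08,"z":0,"twist":0},{"fingers":0.1,"x":0.24,"y":-0.08,"z":0,"twist":0},{"fingers":0.1,"x":0.24,"y":-0.08,"z":0,"twist":0}]' 30
python3 -m creep '[{"fingers":0.1,"x":0.02,"y":0,"z":0,"twist":0},{"fingers":0.1,"x":0.02,"y":0,"z":0,"twist":0},{"fingers":0.1,"x":0.02,"y":0,"z":0,"twist":0}]' 30
```

```text
time: 10.58
position: [0.6183, 0.1423, 0.0722]
tool_rot: [-1.422, 1.056, 1.422]
ft_force: [-0.9, -0.8, -3.2]
grip_width: 0.225
time: 10.83
position: [0.6183, 0.1422, 0.0714]
tool_rot: [-1.422, 1.056, 1.422]
ft_force: [-0.3, 0.7, -2.4]
grip_width: 0.226
```

```bash
python3 -m creep '[{"fingers":0.1,"x":0.02,"y":0,"z":0,"twist":0},{"fingers":0.1,"x":0.02,"y":0,"z":0,"twist":0},{"fingers":0.1,"x":0.02,"y":0,"z":0,"twist":0}]' 30
python3 -m creep '[{"fingers":0.1,"x":0.02,"y":0,"z":0,"twist":0},{"fingers":0.1,"x":0.02,"y":0,"z":0,"twist":0},{"fingers":0.1,"x":0.02,"y":0,"z":0,"twist":0}]' 30
```

```text
time: 11.08
position: [0.6185, 0.1423, 0.071]
tool_rot: [-1.422, 1.055, 1.422]
ft_force: [-1.2, -0.6, 0.4]
grip_width: 0.224
time: 11.33
position: [0.6186, 0.1422, 0.071]
tool_rot: [-1.422, 1.055, 1.422]
ft_force: [-2.7, -0.2, 5.7]
grip_width: 0.222
```

```bash
python3 -m creep '[{"fingers":0.25,"x":-0.02,"y":0,"z":0,"twist":0},{"fingers":0.4,"x":-0.02,"y":0,"z":0,"twist":0},{"fingers":0.6,"x":-0.02,"y":0,"z":0,"twist":0},{"fingers":0.7,"x":-0.02,"y":0,"z":0,"twist":0},{"fingers":0.7,"x":-0.02,"y":0,"z":0,"twist":0},{"fingers":0.7,"x":-0.8,"y":0,"z":0,"twist":0},{"fingers":1,"x":-1.7,"y":0,"z":0,"twist":0},{"fingers":1,"x":-2.5,"y":0,"z":0,"twist":0},{"fingers":1,"x":-3,"y":0,"z":0,"twist":4},{"fingers":1,"x":-3,"y":0,"z":0,"twist":8},{"fingers":1,"x":-3,"y":0,"z":0,"twist":12},{"fingers":1,"x":-3,"y":0,"z":0,"twist":16},{"fingers":1,"x":-3,"y":0,"z":0,"twist":18},{"fingers":1,"x":-3,"y":0,"z":0,"twist":18},{"fingers":1,"x":-3,"y":0,"z":0,"twist":18},{"fingers":1,"x":-3,"y":0,"z":0,"twist":18},{"fingers":1,"x":-3,"y":0,"z":0,"twist":18},{"fingers":1,"x":-3,"y":0,"z":0,"twist":18},{"fingers":1,"x":-3,"y":0,"z":0,"twist":18},{"fingers":1,"x":-3,"y":0,"z":0,"twist":18}]' 30
python3 -c "
from h import *
snap('side','s4');crop('s4',180,200,380,350,4,'c9');snap('wrist','w5')"
```

```text
time: 13.0
position: [0.6183, 0.1424, 0.1897]
tool_rot: [-0.281, 1.552, 0.281]
ft_force: [1.2, 0.3, 0.2]
grip_width: 1.001
```

View pics/c9.png

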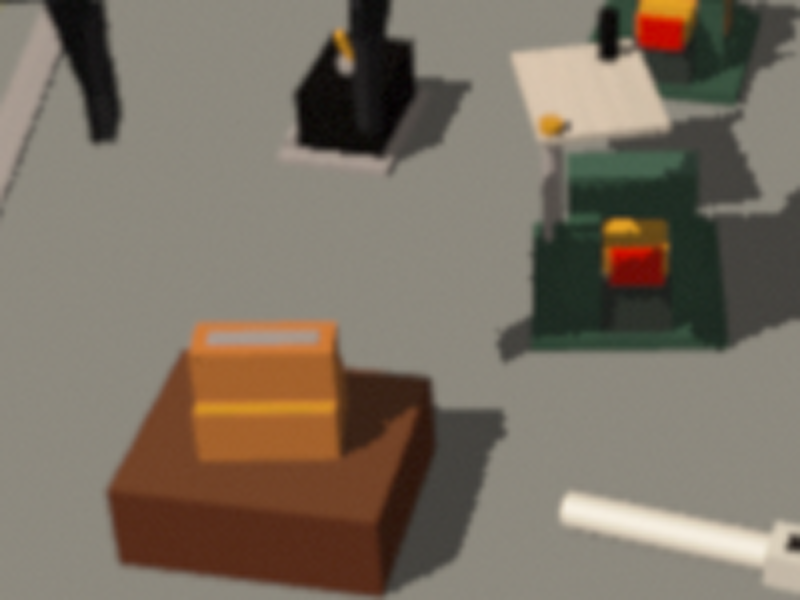

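View pics/w5.png

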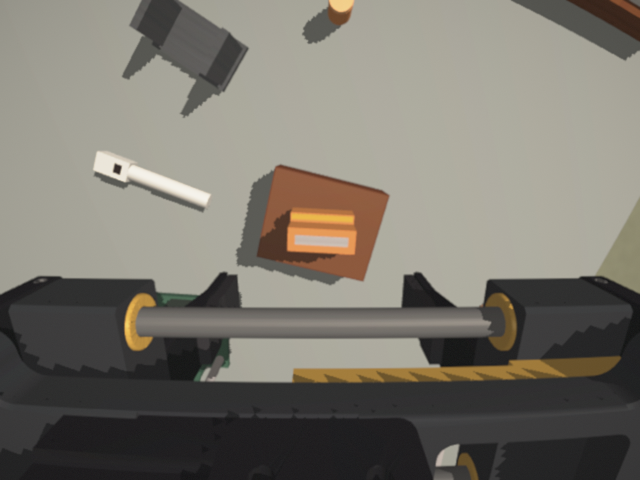

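```bash
python3 - <<'E'
from h import *
crop('w5',270,190,370,265,8,'c10')
st()
plan(.6186,.1422,.066,16.9)
E
```

```text
{'time': 13.1, 'joint_positions': [-0.6545, 0.3231, 0.4827, 1.5545, -0.1533, 1.3018, 0.212], 'qd': [0.0107, -0.0022, -0.0166, -0.0004, 0.0089, 0.0021, 0.1273], 'joint_torque': [-0.1051, -44.4906, 5.174, -30.4181, -0.1028, 0.0417, -1.026], 'position': [0.6183, 0.1424, 0.1896], 'tool_rot': [-0.286, 1.5518, 0.2857], 'ft_force': [-0.5815, 0.6236, -1.1793], 'torque': [-0.0882, 0.0304, -0.0005], 'grip_width': 0.9966}
pos [0.6183 0.1424 0.1896] heading 20.87 tilt [ 0.e+00 -2.e-04 -1.e+00] F [-0.58  0.62 -1.18] grip 0.997 t 13.1
UNITS x 3.091 y -0.006 z 0.005 twist 0.79  (other way -71.21)
```

View pics/c10.png

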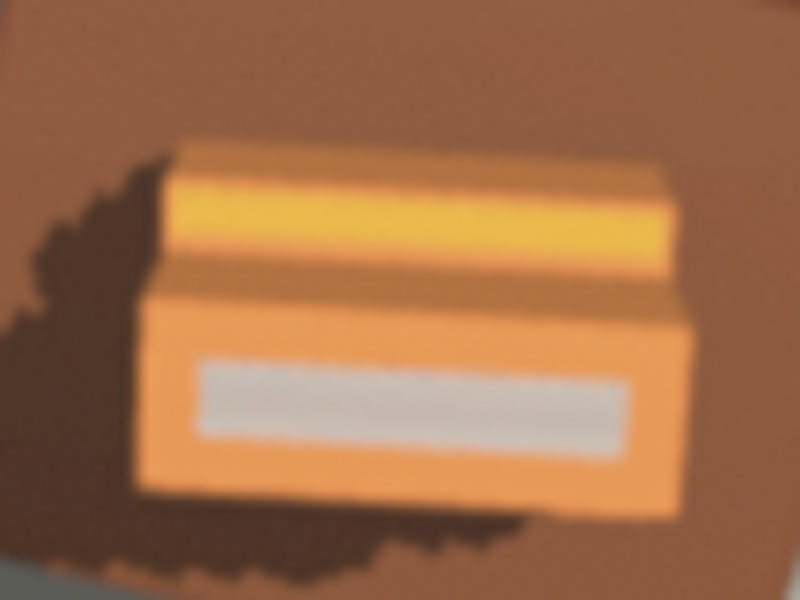

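```bash
python3 - <<'E'
from h import *
d=load('w5')
c=lambda x,y:(270+(x+.5)/8-.5,190+(y+.5)/8-.5)
P=lambda x,y,z: pix2w(d,*c(x,y),z)[:2]
q=[P(145,296,.088),P(692,325,.088),P(682,520,.088),P(134,490,.088)]
for i in range(4): e=q[(i+1)%4]-q[i]; print(np.linalg.norm(e).round(4),np.degrees(np.arctan2(e[1],e[0])).round(2))
print(np.mean(q,0)); print(np.mean([P(200,358,.088),P(632,380,.088),P(625,460,.088),P(197,437,.088)],0))
E
```

```text
0.056 17.02
0.021 -71.05
0.0573 -163.15
0.0208 105.48
[0.61895586 0.14292249]
[0.61897314 0.14291054]
```

```bash
python3 -m creep '[{"fingers":1,"x":0,"y":0,"z":0.01,"twist":0},{"fingers":1,"x":0,"y":0,"z":0.01,"twist":0},{"fingers":1,"x":1,"y":0,"z":0.01,"twist":0},{"fingers":1,"x":1.8,"y":0,"z":0.01,"twist":0},{"fingers":1,"x":2.4,"y":0,"z":0.01,"twist":0},{"fingers":1,"x":2.9,"y":0,"z":0.01,"twist":0},{"fingers":1,"x":3.13,"y":0,"z":0.01,"twist":0},{"fingers":1,"x":3.13,"y":0,"z":0.01,"twist":0},{"fingers":1,"x":3.13,"y":0,"z":0.01,"twist":0},{"fingers":1,"x":3.13,"y":0,"z":0.01,"twist":0}]' 40
python3 -c "
from h import *
plan(.6187,.1425,.065,16.9)
snap('side','s5');crop('s5',180,200,380,350,4,'c11')"
```

```text
time: 13.93
position: [0.62, 0.1426, 0.0663]
tool_rot: [-0.286, 1.549, 0.287]
ft_force: [0.3, 0.4, 0.2]
grip_width: 1.0
pos [0.62   0.1426 0.0663] heading 20.92 tilt [ 2.8e-03  9.0e-04 -1.0e+00] F [0.3  0.38 0.2 ] grip 1.0 t 13.9333
UNITS x 0.033 y 0.010 z -0.032 twist 0.80  (other way -71.20)
```

View pics/c11.png

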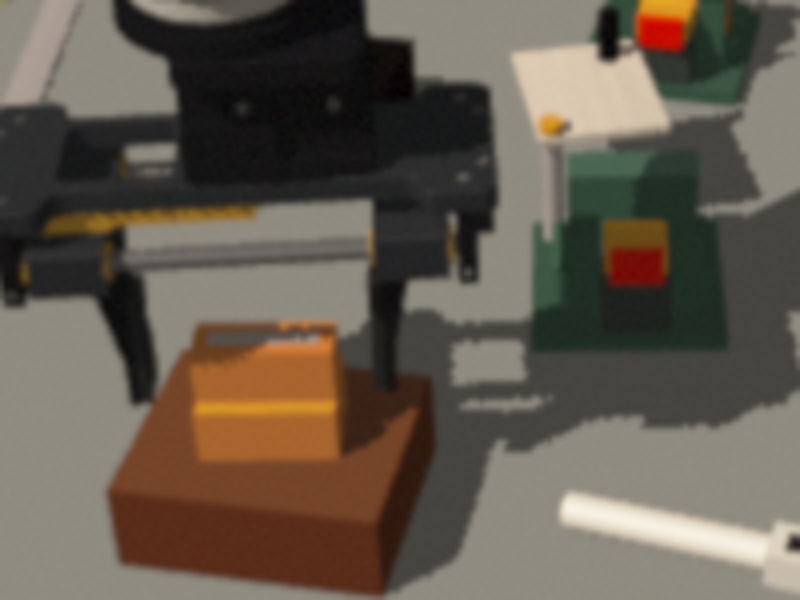

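```bash
python3 -m creep '[{"fingers":1,"x":0.03,"y":0,"z":-0.03,"twist":0.8},{"fingers":1,"x":0.03,"y":0,"z":-0.03,"twist":0.8},{"fingers":1,"x":0.03,"y":0,"z":-0.03,"twist":0.8},{"fingers":1,"x":0.03,"y":0,"z":-0.03,"twist":0.8}]' 40
python3 -c "
from h import *
plan(.6187,.1425,.065,16.9)"
```

```text
time: 14.32
position: [0.6181, 0.1422, 0.0643]
tool_rot: [-0.232, 1.557, 0.233]
ft_force: [0.9, -0.2, -0.2]
grip_width: 0.997
pos [0.6181 0.1422 0.0643] heading 16.99 tilt [ 1.4e-03  6.0e-04 -1.0e+00] F [ 0.91 -0.21 -0.15] grip 0.997 t 14.3167
UNITS x -0.018 y 0.002 z 0.016 twist 0.02  (other way -71.98)
```

```bash
python3 -m creep '[{"fingers":0.8,"x":0,"y":0,"z":0.016,"twist":0},{"fingers":0.66,"x":0,"y":0,"z":0.016,"twist":0},{"fingers":0.5,"x":0,"y":0,"z":0.016,"twist":0},{"fingers":0.5,"x":0,"y":0,"z":0.016,"twist":0},{"fingers":0.5,"x":0,"y":0,"z":0.016,"twist":0},{"fingers":0.5,"x":0,"y":0,"z":0.016,"twist":0}]' 45
python3 -c "
from h import *
st();plan(.6187,.1425,.065,16.9)"
```

```text
time: 14.82
position: [0.6185, 0.1422, 0.0634]
tool_rot: [-0.231, 1.558, 0.231]
ft_force: [0.5, 0.1, -0.7]
grip_width: 0.639
{'time': 14.8167, 'joint_positions': [-0.64, 0.434, 0.4676, 1.6837, -0.2172, 1.075, 0.189], 'qd': [0.0002, 0.0013, 0.0009, 0.0023, -0.0005, 0.0012, 0.0018], 'joint_torque': [0.0323, -47.5417, 6.3684, -27.0529, -0.0367, 0.2347, 0.0007], 'position': [0.6185, 0.1422, 0.0634], 'tool_rot': [-0.2314, 1.5578, 0.2315], 'ft_force': [0.5428, 0.0834, -0.6624], 'torque': [-0.1138, 0.0001, 0.0003], 'grip_width': 0.6385}
pos [0.6185 0.1422 0.0634] heading 16.9 tilt [ 6.e-04  1.e-04 -1.e+00] F [ 0.54  0.08 -0.66] grip 0.639 t 14.8167
UNITS x -0.040 y 0.005 z 0.008 twist -0.00  (other way 72.00)
```

```bash
python3 -m creep '[{"fingers":0.5,"x":-0.1,"y":0,"z":0,"twist":0},{"fingers":0.5,"x":-0.5,"y":0,"z":0,"twist":0},{"fingers":0.5,"x":-1.2,"y":0,"z":0,"twist":0},{"fingers":0.5,"x":-2,"y":0,"z":0,"twist":0},{"fingers":0.5,"x":-2.3,"y":0,"z":0,"twist":0},{"fingers":0.5,"x":-2.3,"y":0,"z":0,"twist":0},{"fingers":0.5,"x":-2.3,"y":0,"z":0,"twist":0}]' 45
python3 -c "
from h import *
snap('top','top2');crop('top2',270,190,400,290,6,'c12')
plan(.537,-.095,.16,16.9)"
```

```text
time: 15.4
position: [0.618, 0.1422, 0.155]
tool_rot: [-0.231, 1.558, 0.232]
ft_force: [-0.2, 0.1, -1.8]
grip_width: 0.643
pos [0.6171 0.1421 0.1536] heading 16.9 tilt [-2.5e-03 -5.0e-04 -1.0e+00] F [ 0.06 -0.97 -3.17] grip 0.641 t 15.45
UNITS x -0.152 y -5.089 z -3.639 twist -0.00  (other way 72.00)
```

View pics/c12.png

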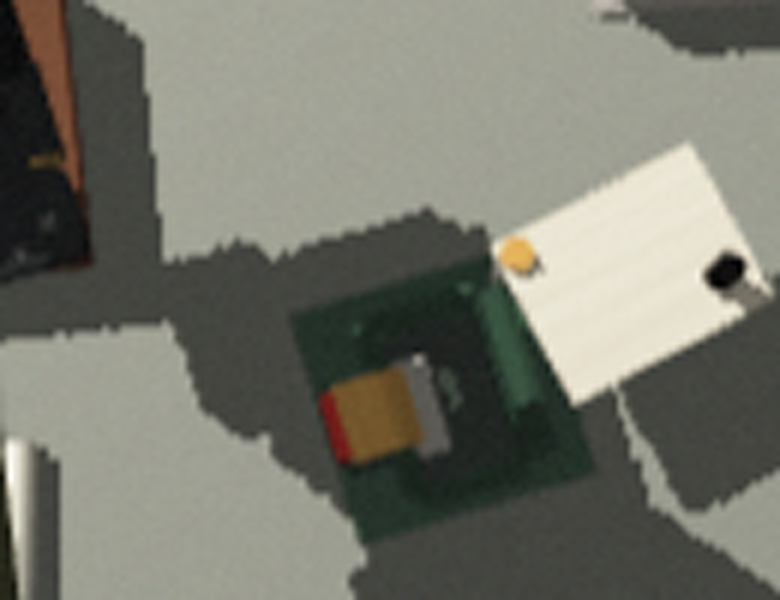

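```bash
python3 - <<'E'
from h import *
d=load('top2')
c=lambda x,y:(270+(x+.5)/6-.5,190+(y+.5)/6-.5)
P=lambda x,y,z: pix2w(d,*c(x,y),z)[:2]
th=np.radians(16.9);Rr=np.array([[np.cos(th),-np.sin(th)],[np.sin(th),np.cos(th)]])
for q,l,z in(((292,318),(.045,.046),.008),((368,545),(-.045,.046),.008),((595,467),(-.045,-.046),.008),((518,254),(.038,-.034),.074)):
    p=P(*q,z); print(p.round(4),(p-Rr@l).round(4))
a,b,f=P(292,318,.008),P(368,545,.008),P(595,467,.008)
for e in(a-b,b-f): print(np.linalg.norm(e),np.degrees(np.arctan2(e[1],e[0])))
E
python3 -m creep '[{"fingers":0.5,"x":-0.2,"y":-1,"z":-0.7,"twist":0},{"fingers":0.5,"x":-0.2,"y":-1.7,"z":-1.2,"twist":0},{"fingers":0.5,"x":-0.2,"y":-2.4,"z":-1.7,"twist":0},{"fingers":0.5,"x":-0.2,"y":-3.1,"z":-2.2,"twist":0},{"fingers":0.5,"x":-0.2,"y":-3.8,"z":-2.7,"twist":0},{"fingers":0.5,"x":-0.2,"y":-4.5,"z":-3.2,"twist":0},{"fingers":0.5,"x":-0.2,"y":-5.1,"z":-3.64,"twist":0},{"fingers":0.5,"x":-0.2,"y":-5.1,"z":-3.64,"twist":0},{"fingers":0.5,"x":-0.2,"y":-5.1,"z":-3.64,"twist":0},{"fingers":0.5,"x":-0.2,"y":-5.1,"z":-3.64,"twist":0}]' 45
python3 -c "
from h import *
plan(.5195,-.038,.16,16.9)
snap('wrist','w6');crop('w6',220,120,420,270,4,'c13')"
```

```text
[0.5493 0.0181] [ 0.5196 -0.039 ]
[ 0.4646 -0.0094] [ 0.521  -0.0403]
[ 0.4929 -0.094 ] [ 0.5226 -0.0369]
[ 0.5639 -0.0606] [ 0.5176 -0.0392]
0.08903716797986864 17.964625589417967
0.08924037929299641 108.51507802678924
time: 16.28
position: [0.5373, -0.0945, 0.1617]
tool_rot: [-0.231, 1.561, 0.232]
ft_force: [-0.3, 1.0, -3.5]
grip_width: 0.637
pos [ 0.5373 -0.0945  0.1617] heading 16.9 tilt [-2.6e-03  8.0e-04 -1.0e+00] F [-0.26  1.02 -3.45] grip 0.637 t 16.2833
UNITS x 0.044 y 1.479 z -0.014 twist -0.00  (other way 72.00)
```

View pics/w6.png

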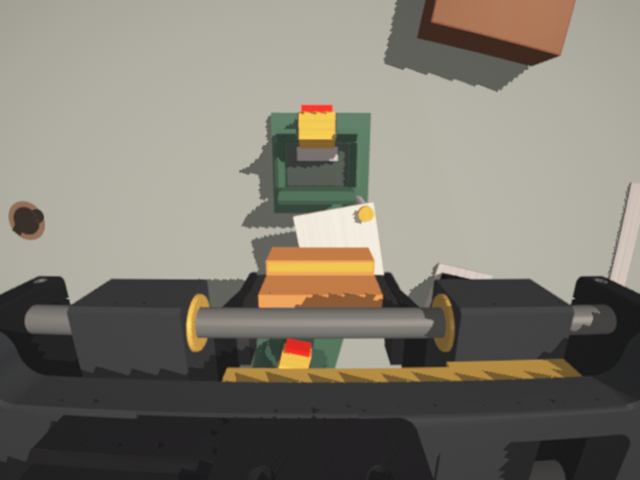

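View pics/c13.png

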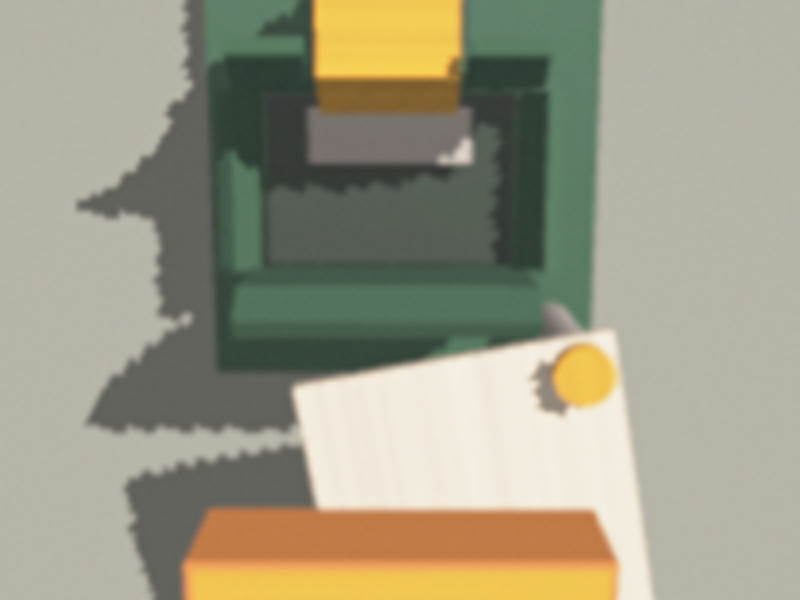

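```bash
python3 - <<'E'
from h import *
im=cv2.imread('pics/w6.png')[95:220,240:400]; im=np.clip(im.astype(float)*1.6,0,255).astype(np.uint8)
cv2.imwrite('pics/c14.png',cv2.resize(im,None,fx=5,fy=5,interpolation=cv2.INTER_CUBIC))
E
```

```text
(no output)
```

View pics/c14.png

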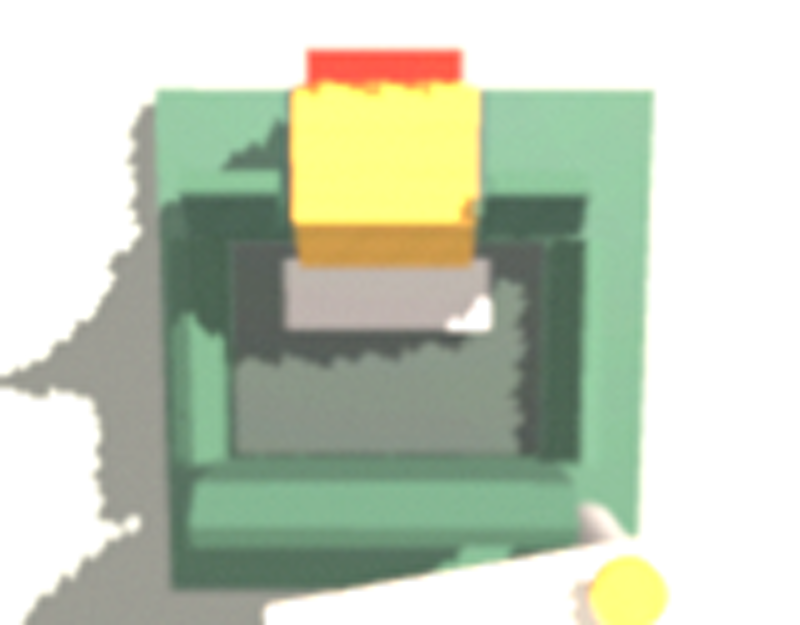

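```bash
python3 - <<'E'
from h import *
d=load('w6'); C=cloud(d)
c=lambda x,y:(240+(x+.5)/5-.5,95+(y+.5)/5-.5)
P=lambda x,y,z: pix2w(d,*c(x,y),z)[:2]
th=np.radians(16.9);Rr=np.array([[np.cos(th),-np.sin(th)],[np.sin(th),np.cos(th)]])
for z in(.008,.012,.016):
    q=np.array([P(232,240,z),P(540,240,z),P(540,457,z),P(236,457,z)])
    print(z,'floor c',q.mean(0).round(4),'w',np.linalg.norm(q[1]-q[0]).round(4),np.linalg.norm(q[2]-q[3]).round(4),'h',np.linalg.norm(q[0]-q[3]).round(4),'ang',np.degrees(np.arctan2(*(q[1]-q[0])[::-1])).round(2))
p=P(628,592,.074);print('pin org',p-Rr@[.038,-.034])
for l in ((.045,.046),(-.045,.046),(-.045,-.046)): pass
for n,q in(('FL',(157,91)),('FR',(653,91)),('NL',(172,588))): print(n,((P(*q,.008)-[.517,-.0385])@Rr).round(4))
# z map samples
for n,q in(('floorR',(430,410)),('floorL',(280,420)),('pad',(380,300)),('latch top',(385,150)),('cheek near',(385,500)),('base',(600,300))):
    u,v=c(*q);w=C[int(round(v)),int(round(u))];print(n,w.round(4),((w[:2]-[.517,-.0385])@Rr).round(4))
E
```

```text
0.008 floor c [ 0.5166 -0.0386] w 0.0565 0.0576 h 0.0398 ang 16.79
0.012 floor c [ 0.5166 -0.0384] w 0.0558 0.0568 h 0.0393 ang 16.79
0.016 floor c [ 0.5166 -0.0382] w 0.0551 0.0561 h 0.0388 ang 16.79
pin org [ 0.5159344  -0.03792526]
FL [-0.0417  0.0461]
FR [0.0477 0.046 ]
NL [-0.0421 -0.045 ]
floorR [ 0.5278 -0.0466  0.0149] [ 0.0079 -0.0109]
floorL [ 0.5018 -0.0564  0.0137] [-0.0198 -0.0127]
pad [ 0.5134 -0.0302  0.022 ] [-0.0011  0.009 ]
latch top [ 0.5079 -0.0075  0.0552] [0.0003 0.0323]
cheek near [ 0.5234 -0.0593  0.0565] [ 0.0001 -0.0217]
base [ 0.5521 -0.0187  0.0094] [0.0393 0.0088]
```

The pocket floor, latch and pin all agree on a slot middle of about (0.5164, -0.0387) with yaw 16.8°. The base plate turns out to be off-centre by about 3 mm. I'll move over the slot.

```bash
python3 -c "
from h import *
plan(.5163,-.0388,.105,16.8)"

```

```text
pos [ 0.5376 -0.0938  0.1619] heading 16.98 tilt [-2.3e-03  6.0e-04 -1.0e+00] F [-0.15  0.69 -1.42] grip 0.639 t 16.3333
UNITS x 1.425 y 1.469 z -0.106 twist 0.04  (other way -71.96)
```

```bash
python3 -m creep '[{"fingers":0.5,"x":0,"y":0.7,"z":-0.05,"twist":0.02},{"fingers":0.5,"x":0,"y":1.3,"z":-0.11,"twist":0.02},{"fingers":0.5,"x":0.3,"y":1.47,"z":-0.11,"twist":0.02},{"fingers":0.5,"x":0.8,"y":1.47,"z":-0.11,"twist":0.02},{"fingers":0.5,"x":1.2,"y":1.47,"z":-0.11,"twist":0.02},{"fingers":0.5,"x":1.42,"y":1.47,"z":-0.11,"twist":0.02},{"fingers":0.5,"x":1.42,"y":1.47,"z":-0.11,"twist":0.02},{"fingers":0.5,"x":1.42,"y":1.47,"z":-0.11,"twist":0.02},{"fingers":0.5,"x":1.42,"y":1.47,"z":-0.11,"twist":0.02},{"fingers":0.5,"x":1.42,"y":1.47,"z":-0.11,"twist":0.02}]' 60
python3 -c "
from h import *
plan(.5163,-.0388,.075,16.8)
snap('side','s6');crop('s6',260,180,400,285,5.5,'c15')"

```

```text
time: 17.17
position: [0.5178, -0.0404, 0.1075]
tool_rot: [-0.23, 1.557, 0.23]
ft_force: [-1.0, 0.5, -1.7]
grip_width: 0.641
pos [ 0.5178 -0.0404  0.1075] heading 16.79 tilt [ 1.9e-03  2.0e-04 -1.0e+00] F [-1.    0.54 -1.69] grip 0.641 t 17.1667
UNITS x 0.813 y 0.050 z -0.026 twist -0.00  (other way 72.00)
```

View pics/c15.png

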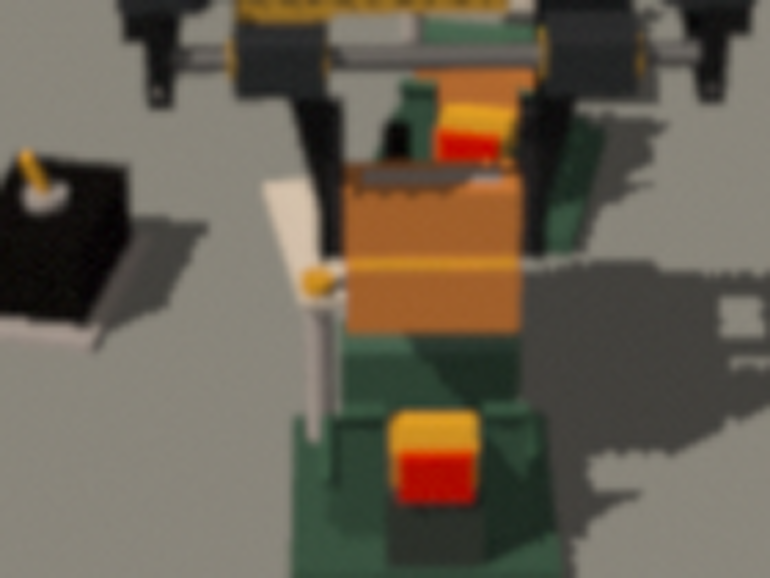

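```bash
python3 -m creep '[{"fingers":0.5,"x":0,"y":0.05,"z":-0.03,"twist":0},{"fingers":0.5,"x":0.2,"y":0.05,"z":-0.03,"twist":0},{"fingers":0.5,"x":0.4,"y":0.05,"z":-0.03,"twist":0},{"fingers":0.5,"x":0.6,"y":0.05,"z":-0.03,"twist":0},{"fingers":0.5,"x":0.75,"y":0.05,"z":-0.03,"twist":0},{"fingers":0.5,"x":0.75,"y":0.05,"z":-0.03,"twist":0},{"fingers":0.5,"x":0.75,"y":0.05,"z":-0.03,"twist":0},{"fingers":0.5,"x":0.75,"y":0.05,"z":-0.03,"twist":0}]' 60
python3 -c "
from h import *
st();plan(.5163,-.0388,.05,16.8)"

```

```text
time: 17.88
position: [0.5151, -0.0389, 0.0765]
tool_rot: [-0.23, 1.559, 0.23]
ft_force: [0.3, 0.1, -2.6]
grip_width: 0.639
{'time': 17.8833, 'joint_positions': [-0.5079, 0.1791, 0.581, 1.9677, -0.1145, 1.0268, 0.4181], 'qd': [-0.0018, -0.0078, -0.0007, -0.0064, 0.0005, 0.0001, 0.0005], 'joint_torque': [0.0109, -32.3435, 3.1172, -27.9468, -0.0311, 0.0837, 0.0016], 'position': [0.5151, -0.0389, 0.0765], 'tool_rot': [-0.2299, 1.5587, 0.2298], 'ft_force': [0.321, 0.0622, -2.6384], 'torque': [-0.008, 0.0172, -0.0114], 'grip_width': 0.6395}
pos [ 0.5151 -0.0389  0.0765] heading 16.78 tilt [-2.e-04 -1.e-04 -1.e+00] F [ 0.32  0.06 -2.64] grip 0.639 t 17.8833
UNITS x 0.663 y -0.007 z 0.028 twist -0.00  (other way 72.00)
```

```bash
python3 -m creep '[{"fingers":0.5,"x":0.1,"y":-0.01,"z":0.025,"twist":0},{"fingers":0.5,"x":0.2,"y":-0.01,"z":0.025,"twist":0},{"fingers":0.5,"x":0.3,"y":-0.01,"z":0.025,"twist":0},{"fingers":0.5,"x":0.4,"y":-0.01,"z":0.025,"twist":0},{"fingers":0.5,"x":0.5,"y":-0.01,"z":0.025,"twist":0},{"fingers":0.5,"x":0.5,"y":-0.01,"z":0.025,"twist":0},{"fingers":0.5,"x":0.5,"y":-0.01,"z":0.025,"twist":0}]' 60
python3 -c "
from h import *
st();plan(.5163,-.0388,.05,16.8)"

```

```text
time: 18.47
position: [0.5185, -0.0399, 0.0573]
tool_rot: [-0.231, 1.554, 0.228]
ft_force: [3.4, -2.3, -1.3]
grip_width: 0.639
{'time': 18.4667, 'joint_positions': [-0.4986, 0.2106, 0.5774, 1.9801, -0.1363, 0.9836, 0.4364], 'qd': [-0.0027, -0.0017, 0.0005, 0.0003, 0.0009, -0.0034, 0.001], 'joint_torque': [-1.4177, -32.6873, 1.9446, -23.8963, -0.7772, 1.9897, -0.0064], 'position': [0.5185, -0.0399, 0.0573], 'tool_rot': [-0.231, 1.554, 0.2279], 'ft_force': [3.3682, -2.3478, -1.3378], 'torque': [-0.7413, -1.1382, 0.0251], 'grip_width': 0.6387}
pos [ 0.5185 -0.0399  0.0573] heading 16.76 tilt [ 0.0049 -0.0013 -1.    ] F [ 3.37 -2.35 -1.34] grip 0.639 t 18.4667
UNITS x 0.183 y 0.043 z -0.044 twist -0.01  (other way 71.99)
```

```bash
python3 -c "
from h import *
snap('side','s7');crop('s7',260,180,400,285,5.5,'c16');snap('wrist','w7');st()"

```

```text
{'time': 18.5667, 'joint_positions': [-0.4987, 0.2105, 0.5774, 1.9802, -0.1363, 0.9835, 0.4363], 'qd': [0.0006, -0.0005, 0.0017, -0.0006, 0.0004, -0.0002, 0.0019], 'joint_torque': [-1.4631, -32.7361, 1.9115, -23.8994, -0.7789, 2.0065, -0.0096], 'position': [0.5184, -0.0399, 0.0574], 'tool_rot': [-0.231, 1.5539, 0.2278], 'ft_force': [5.122, -3.7747, -1.4616], 'torque': [-0.7931, -1.1531, 0.0074], 'grip_width': 0.6415}
```

View pics/c16.png

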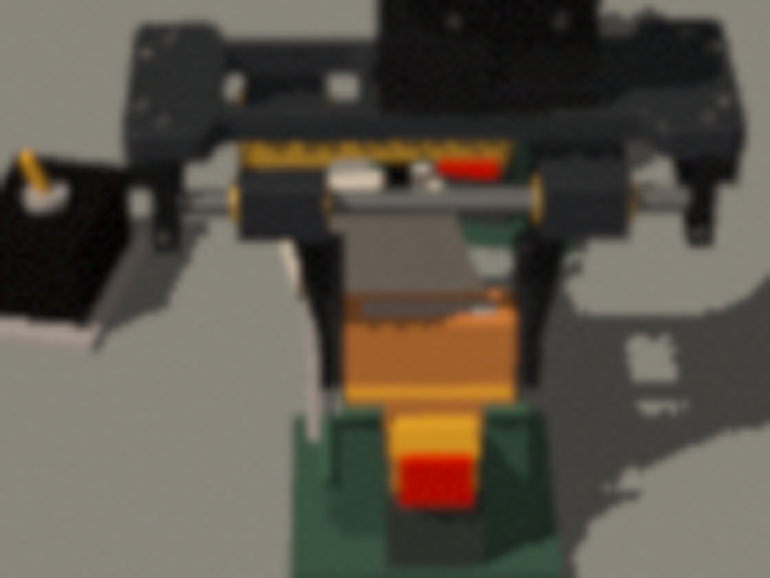

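View pics/w7.png

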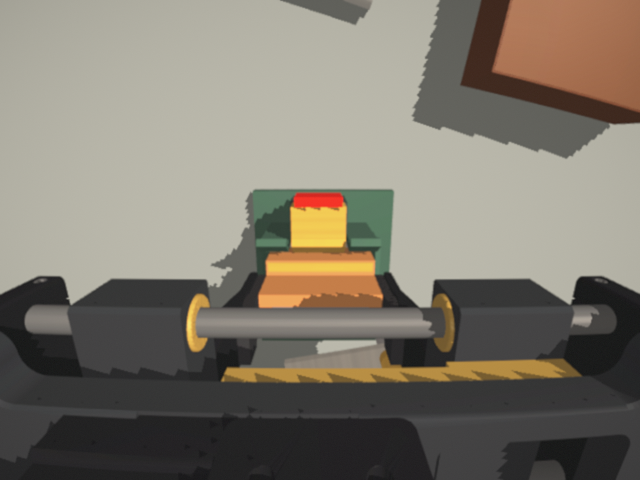

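```bash
python3 -m creep '[{"fingers":0.5,"x":0,"y":-0.02,"z":0.02,"twist":0},{"fingers":0.5,"x":0,"y":-0.02,"z":0.04,"twist":0},{"fingers":0.5,"x":0,"y":-0.02,"z":0.04,"twist":0},{"fingers":0.5,"x":0,"y":-0.02,"z":0.04,"twist":0}]' 60
cat >> h.py <<'E'
def rf(n=1):
    s=telemetry.get_state(); t=np.radians(16.8);Rr=np.array([[np.cos(t),-np.sin(t)],[np.sin(t),np.cos(t)]])
    F=np.array(s['ft_force']);p=np.array(s['position'])
    print('rack F',(F[:2]@Rr).round(2),F[2].round(2),'rack pos mm',((p[:2]-[.5163,-.0388])@Rr*1000).round(2),'z',(p[2]*1000).round(2),'tilt',rot(s['tool_rot'])[:,0].round(4),'M',np.round(s['torque'],2),'g',round(s['grip_width'],3),'t',s['time'])
E
python3 -c "
from h import *
rf()"
```

```text
time: 18.9
position: [0.5186, -0.0399, 0.057]
tool_rot: [-0.23, 1.557, 0.229]
ft_force: [2.6, -4.5, 2.8]
grip_width: 0.638
rack F [ 1.2  -5.06] 2.83 rack pos mm [ 1.86 -1.69] z 57.04 tilt [ 1.3e-03 -7.0e-04 -1.0e+00] M [-1.04 -0.46  0.06] g 0.638 t 18.9
```

```bash
python3 -m creep '[{"fingers":0.5,"x":0.04,"y":0,"z":0,"twist":0},{"fingers":0.5,"x":0.08,"y":0,"z":0,"twist":0},{"fingers":0.5,"x":0.12,"y":0,"z":0,"twist":0},{"fingers":0.5,"x":0.12,"y":0,"z":0,"twist":0}]' 60; python3 -c "
from h import *
rf()"; python3 -m creep '[{"fingers":0.5,"x":0.04,"y":0,"z":0,"twist":0},{"fingers":0.5,"x":0.08,"y":0,"z":0,"twist":0},{"fingers":0.5,"x":0.08,"y":0,"z":0,"twist":0}]' 60; python3 -c "
from h import *
rf()"
```

```text
time: 19.23
position: [0.5182, -0.04, 0.0514]
tool_rot: [-0.23, 1.558, 0.229]
ft_force: [3.0, -5.3, 0.7]
grip_width: 0.641
rack F [ 1.31 -5.9 ] 0.68 rack pos mm [ 1.44 -1.69] z 51.42 tilt [ 7.e-04 -1.e-03 -1.e+00] M [-1.16 -0.72 -0.02] g 0.641 t 19.2333
time: 19.48
position: [0.518, -0.0401, 0.0482]
tool_rot: [-0.23, 1.558, 0.229]
ft_force: [3.5, -4.9, 0.1]
grip_width: 0.64
rack F [ 1.92 -5.65] 0.13 rack pos mm [ 1.3  -1.74] z 48.16 tilt [ 5.0e-04 -1.1e-03 -1.0e+00] M [-1.21 -0.65  0.02] g 0.64 t 19.4833
```

```bash
for i in 1 2; do python3 -m creep '[{"fingers":0.5,"x":0.03,"y":0,"z":0,"twist":0},{"fingers":0.5,"x":0.05,"y":0,"z":0,"twist":0},{"fingers":0.5,"x":0.05,"y":0,"z":0,"twist":0}]' 60 >/dev/null; python3 -c "
from h import *
rf()"; done
```

```text
rack F [ 0.67 -5.44] 1.05 rack pos mm [ 1.22 -1.72] z 46.24 tilt [ 3.0e-04 -1.1e-03 -1.0e+00] M [-1.19 -0.48  0.  ] g 0.637 t 19.7333
rack F [ 0.21 -4.94] 2.5 rack pos mm [ 1.19 -1.72] z 44.32 tilt [ 1.0e-04 -1.1e-03 -1.0e+00] M [-1.24 -0.42 -0.01] g 0.634 t 19.9833
```

```bash
for i in 1 2 3; do python3 -m creep '[{"fingers":0.5,"x":0.025,"y":0,"z":0,"twist":0},{"fingers":0.5,"x":0.025,"y":0,"z":0,"twist":0},{"fingers":0.5,"x":0.025,"y":0,"z":0,"twist":0}]' 60 >/dev/null; python3 -c "
from h import *
rf()"; done
```

```text
rack F [-0.55 -5.72] 3.51 rack pos mm [ 1.23 -1.76] z 43.59 tilt [ 2.e-04 -9.e-04 -1.e+00] M [-1.24 -0.25  0.04] g 0.637 t 20.2333
rack F [-1.03 -5.91] 6.05 rack pos mm [ 1.24 -1.72] z 42.7 tilt [ 2.e-04 -8.e-04 -1.e+00] M [-1.21 -0.18  0.03] g 0.64 t 20.4833
rack F [ 0.01 -4.87] 5.44 rack pos mm [ 1.21 -1.73] z 41.75 tilt [ 1.e-04 -8.e-04 -1.e+00] M [-1.19 -0.11  0.  ] g 0.642 t 20.7333
```

```bash
for i in 1 2; do python3 -m creep '[{"fingers":0.5,"x":0.02,"y":0,"z":0,"twist":0},{"fingers":0.5,"x":0.02,"y":0,"z":0,"twist":0},{"fingers":0.5,"x":0.02,"y":0,"z":0,"twist":0}]' 60 >/dev/null; python3 -c "
from h import *
rf()"; done
```

```text
rack F [-0.79 -6.33] 5.65 rack pos mm [ 1.24 -1.73] z 41.0 tilt [ 1.e-04 -8.e-04 -1.e+00] M [-1.24 -0.1  -0.01] g 0.636 t 20.9833
rack F [-0.52 -4.16] 2.99 rack pos mm [ 1.19 -0.64] z 39.7 tilt [-6.e-04  2.e-04 -1.e+00] M [-0.87 -0.2  -0.01] g 0.641 t 21.2333
```

```bash
python3 -m creep '[{"fingers":0.5,"x":0,"y":0,"z":0,"twist":0},{"fingers":0.5,"x":0,"y":0,"z":0,"twist":0}]' 60 >/dev/null; python3 -c "
from h import *
rf()
snap('side','s8');crop('s8',260,180,400,285,5.5,'c17');snap('wrist','w8');crop('w8',230,170,410,300,4.4,'c18')
rf()"
```

```text
rack F [-0.8  -2.68] 2.59 rack pos mm [ 1.16 -0.57] z 39.69 tilt [-7.e-04  2.e-04 -1.e+00] M [-0.82 -0.11  0.03] g 0.636 t 21.4
rack F [-0.21 -2.91] 2.24 rack pos mm [ 1.19 -0.58] z 39.75 tilt [-7.e-04  2.e-04 -1.e+00] M [-0.84 -0.02  0.01] g 0.638 t 21.5
```

View pics/c17.png

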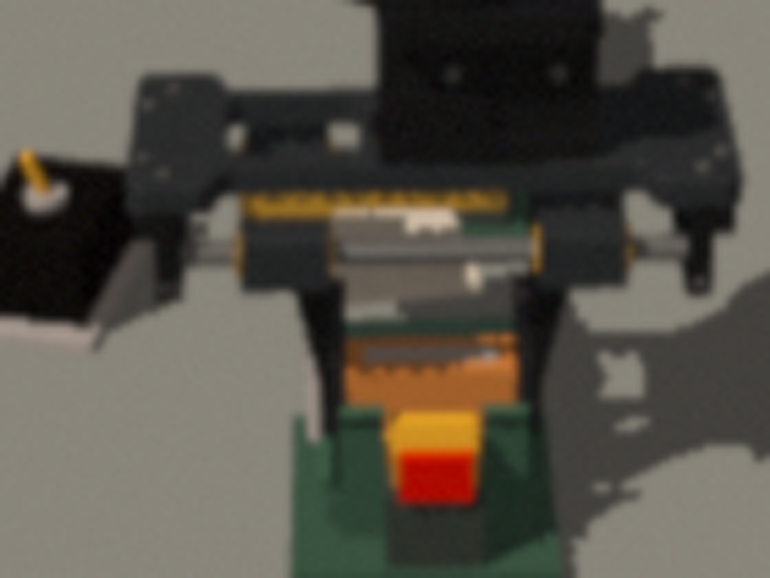

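View pics/c18.png

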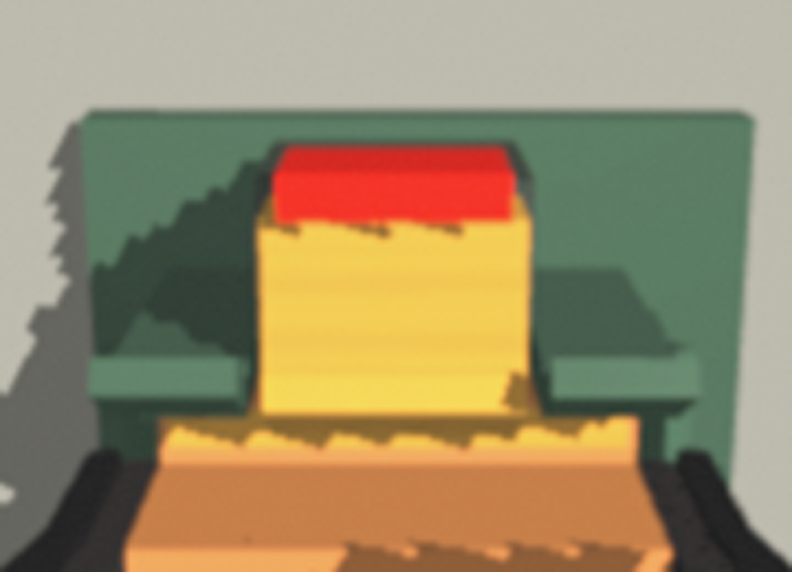

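The wrist view shows the brass nose now covering the near shoulder. In the side view the red thumb piece is back at its home row (450–503, against 455–510 while it was pushed out). The side force dropped and the cassette shifted +y at the snap. I'll let go and check that it stays down.

```bash
python3 -m creep '[{"fingers":0.66,"x":0,"y":0,"z":0,"twist":0},{"fingers":0.7,"x":0,"y":0,"z":0,"twist":0},{"fingers":0.76,"x":0,"y":0,"z":0,"twist":0},{"fingers":0.76,"x":0,"y":0,"z":0,"twist":0},{"fingers":0.76,"x":0,"y":0,"z":0,"twist":0}]' 20; python3 -c "
from h import *
rf()
snap('side','s9');crop('s9',260,180,400,285,5.5,'c19')"
```

```text
time: 21.92
position: [0.5177, -0.0386, 0.0397]
tool_rot: [-0.23, 1.559, 0.231]
ft_force: [-0.1, -0.8, 0.3]
grip_width: 0.751
rack F [-0.36 -0.77] 0.26 rack pos mm [ 1.36 -0.22] z 39.7 tilt [-6.e-04  5.e-04 -1.e+00] M [-0.05  0.02  0.04] g 0.751 t 21.9167
```

View pics/c19.png

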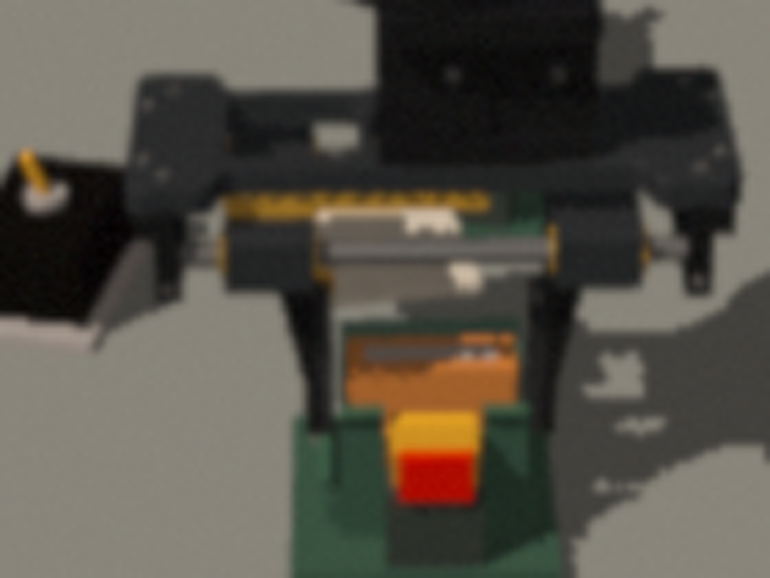

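It stays down after release, with the top edge at the same row (about 337). Next I retreat straight up and verify.

```bash
python3 -m creep '[{"fingers":0.78,"x":0,"y":0,"z":0,"twist":0},{"fingers":0.78,"x":-0.3,"y":0,"z":0,"twist":0},{"fingers":0.78,"x":-0.8,"y":0,"z":0,"twist":0},{"fingers":0.78,"x":-1.5,"y":0,"z":0,"twist":0},{"fingers":0.78,"x":-2.3,"y":0,"z":0,"twist":0},{"fingers":0.78,"x":-3.2,"y":0,"z":0,"twist":0},{"fingers":0.78,"x":-4,"y":0,"z":0,"twist":0},{"fingers":0.78,"x":-4.2,"y":-0.8,"z":0,"twist":0},{"fingers":0.78,"x":-4.2,"y":-1.6,"z":0,"twist":0},{"fingers":0.78,"x":-4.2,"y":-1.6,"z":0,"twist":0},{"fingers":0.78,"x":-4.2,"y":-1.6,"z":0,"twist":0},{"fingers":0.78,"x":-4.2,"y":-1.6,"z":0,"twist":0}]' 20; python3 - <<'E'
from h import *
st()
d=snap('wrist','w9');crop('w9',200,80,440,260,3.3,'c20');snap('side','s10');crop('s10',200,150,400,300,4,'c21');snap('top','top3')
E
```

```text
time: 22.97
position: [0.5362, -0.1001, 0.2082]
tool_rot: [-0.229, 1.559, 0.23]
ft_force: [-0.1, 0.9, -0.5]
grip_width: 0.778
{'time': 22.9667, 'joint_positions': [-0.463, 0.113, 0.6492, 1.7539, -0.0716, 1.2986, 0.4949], 'qd': [-0.0139, 0.0007, -0.0208, 0.0112, -0.0006, -0.0022, 0.0039], 'joint_torque': [1.0047, -30.3136, 3.179, -31.0086, 0.1092, 0.0431, 0.0058], 'position': [0.5362, -0.1001, 0.2082], 'tool_rot': [-0.2289, 1.5587, 0.2302], 'ft_force': [-0.096, 0.8972, -0.466], 'torque': [-0.1074, 0.0105, -0.0216], 'grip_width': 0.7784}
```

View pics/c20.png

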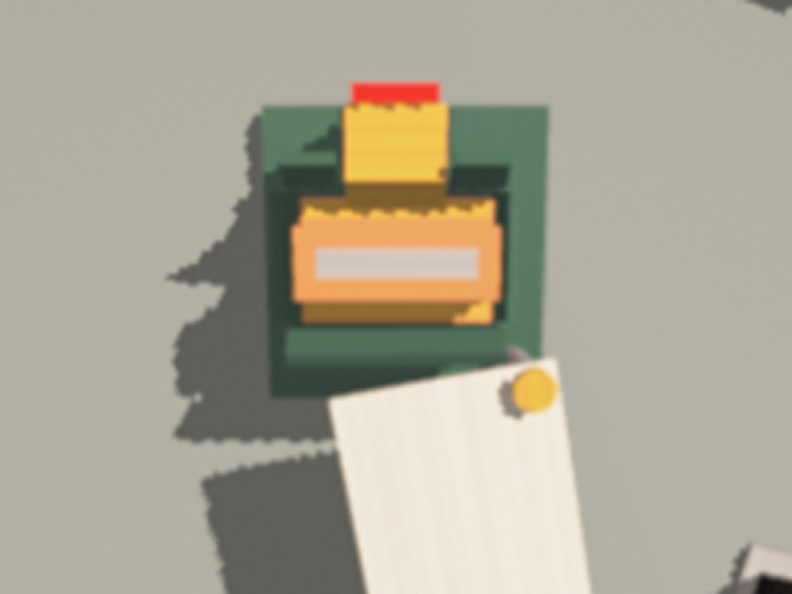

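View pics/c21.png

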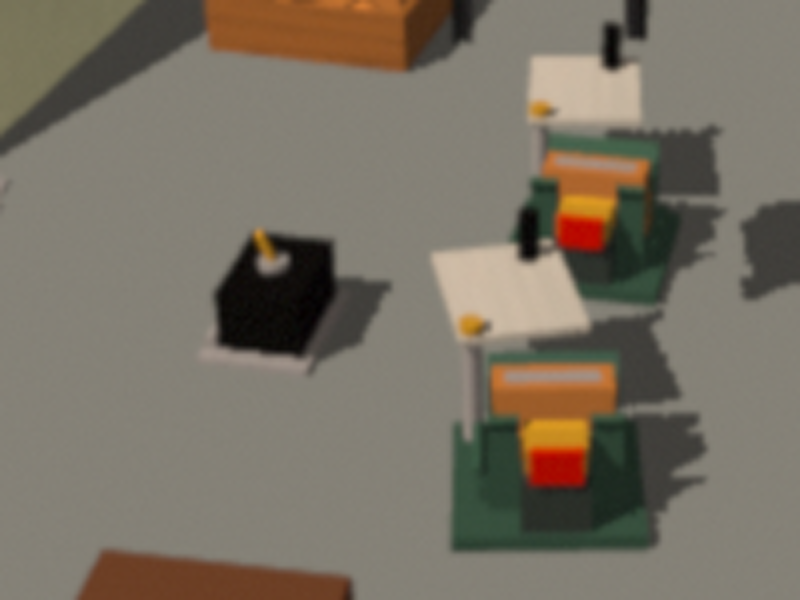

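View pics/top3.png

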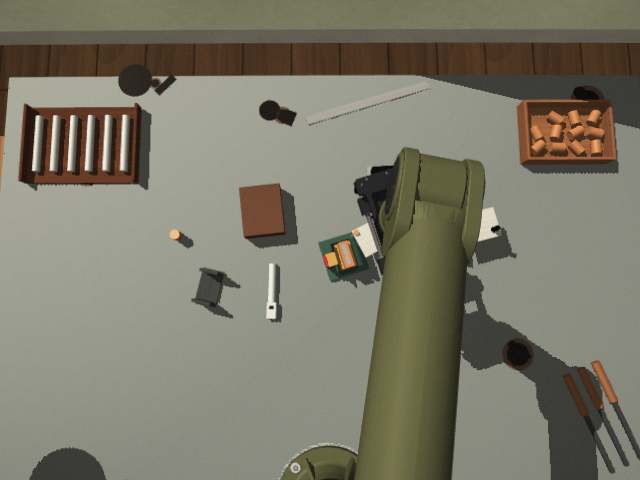

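```bash
python3 - <<'E'
from h import *
d=load('w9');C=cloud(d)
c=lambda x,y:(200+(x+.5)/3.3-.5,80+(y+.5)/3.3-.5)
def S(n,x,y):
    u,v=map(int,np.round(c(x,y)));print(n,np.median(C[v-1:v+2,u-1:u+2].reshape(-1,3),0).round(4))
S('top',320,235);S('top2',480,290);S('gauge',396,262);S('base',530,200);S('latch',395,140);S('cover',460,480);S('shoulder',400,313)
# bystanders: diff top0/top3
a=cv2.imread('pics/top0.png').astype(int);b=cv2.imread('pics/top3.png').astype(int)
for n,(u0,v0,u1,v1) in {'plug':(165,225,195,255),'whistle':(262,258,290,325)}.items(): print(n,abs(a-b)[v0:v1,u0:u1].max(), abs(a-b)[v0:v1,u0:u1].mean())
A=load('side0')['z_map'];
d=load('top3'); 
P=lambda x,y,z: pix2w(load('w9'),*c(x,y),z)[:2]
p=P(534,390,.074)
e=P(556,357,.069)-P(330,399,.069); print('cover edge heading',np.degrees(np.arctan2(e[1],e[0])))
e=P(499,225,.0645)-P(292,225,.0645); print('cass heading',np.degrees(np.arctan2(e[1],e[0])),np.linalg.norm(e))
E
```

```text
top [ 0.4956 -0.0373  0.0653]
top2 [ 0.5411 -0.0392  0.0655]
gauge [ 0.5172 -0.0381  0.066 ]
base [ 0.5523 -0.0091  0.0086]
latch [ 0.507  -0.0072  0.0542]
cover [ 0.5513 -0.0903  0.0696]
shoulder [ 0.5224 -0.0522  0.0412]
plug 20 12.248148148148148
whistle 20 11.974946695095948
cover edge heading 27.282804866707266
cass heading 16.672464120718598 0.0559616945522796
```

```bash
python3 -c "
from h import *
print(workorder.close_job())"
```

```text
the job is handed in; nothing more can be done
None
```

The job is handed in after about 23 s of robot time, and my last checks showed the cassette latched home and staying down.

**What I did:**
1. Swung the dust cover aside by its knob to about 1.75 rad.
2. Lifted the cassette out of its cradle by its 20 mm block, stood it upright on the anvil and let go.
3. Took it again by its two ends and pressed it into the slot in steps of about 1 mm. The upward contact force stayed below about 10 N, and I stopped above the hard floor.

**Last checks:**
- **Latch:** at the snap, the side force dropped, the cassette moved +y and the upward force fell. The pictures show the brass nose over the shoulder and the thumb piece back home.
- **Seating:** once released, the cassette's top sits level at about 65 mm. That fits latched with c of about 6 mm; unlatched it would be about 69 mm.
- **Cover and bystanders:** the cover is still aside at about 1.75 rad, and the tin whistle and plug appear unmoved in the top view. The robot is clear and touching nothing.

**Disagreements:**
- **Slot position:** the base plate is about 3 mm off-centre from the slot, so its corners disagreed with the pin and the pocket floor. I used the pin and pocket floor.
- **Side contact:** there was a light side contact of up to about 6 N while entering, which I eased by shifting 1–2 mm.

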